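Sort the price slates and square up the good ones

TASK

Sort the four blank price slates lying on the stall table: put the two spoiled ones (one has a corner broken off, one is too short) in the empty clear tub, and stack the two sound ones on the slate that already lies on the small sloping wooden stand. The finished pile must be square, every slate lying flat with its long edge snug down against the ledge blocks and its end snug against the end cheek, with no gap. Slate is brittle, so press it home only gently, and leave the jar, the mug and the spoon where they are.

Things in the scene. Friction and masses are not known exactly. Their poses are not given: they have to be found in the camera images.
- slate_a: sound slate, whole rectangle, flat on the table: dark slate, 12 mm thick, 60 mm wide, 120 mm long. Origin: centre of its underside; x across the 60 mm, y along the 120 mm, z up. 220 g; mass varies
- slate_b: another sound slate, same as slate_a: dark slate, 12 mm thick, 60 mm wide, 120 mm long. Origin: centre of its underside; x across the 60 mm, y along the 120 mm, z up. 
- slate_chipped: spoiled slate: dark slate, 12 mm thick, 60 mm wide, 120 mm long. Origin: centre of its underside; x across the 60 mm, y along the 120 mm, z up. The corner at +x, +y is broken off (about 30 mm of the width over the last 38 mm of the length); the origin is the centre of the unbroken outline. Grip across the width within 15 mm of the origin or towards -y
- slate_short: spoiled slate, whole rectangle but only 94 mm long, 60 mm wide, 12 mm thick, dark. Origin: centre of its underside; x across the width, y along the length
- slate_base: sound slate that already lies on the sloping stand, home against the stops; the pile is built on it: dark slate, 12 mm thick, 60 mm wide, 120 mm long. Origin: centre of its underside; x across the 60 mm, y along the 120 mm, z up. 
- deck: sloping top of the stand, tilted 0.40 rad, low edge towards the robot. Origin: corner where its surface, the ledge's face and the cheek's face meet, 32 mm above the table. x up the slope, y along the ledge to the cheek, z square out of the surface. A slate that is home has its long side on the ledge: origin at x = 30, y = -60 mm, z = 0, 12 or 24 mm (first, second, third in the pile)
- stand: fixed light-wood stand under the deck, base 130 by 170 mm, about 100 mm tall. Ledge: two blocks, 14 mm thick, at deck x < 0, at deck y -120 to -90 and -30 to 0 mm, with a 60 mm gap between them for a finger. End cheek: 14 mm thick at deck y > 0, deck x 0 to 60 mm. Both stand 46 mm out of the sloping surface. Origin: centre of the base's underside
- tub: empty open tub of cloudy clear plastic, fixed, 160 mm (x) by 200 mm (y), 50 mm high, walls and floor 4 mm. Origin: centre of its underside
- jar: bystander: amber jar with white cap, 72 mm across, 110 mm high, upright. Origin: centre of its underside
- mug: bystander: white mug, 80 mm across, 85 mm high, upright. Origin: centre of its underside
- scoop: bystander: wooden spoon, 200 mm long, lying flat along its x
Mind the look-alikes: they are no part of the job. Leave any orange or red look-alike of the slate_b alone.

How it is judged:
At the end, for the whole second after the job is handed in: The three sound slates lie at rest piled on the stand, each within 1.5 mm of both ledge and cheek, within 0.03 rad of parallel to the ledge and 0.05 rad of flat on the slope; both spoiled slates rest inside the tub (origin within its walls, under 40 mm above its underside) (x of slate_base in the frame of deck between 0.027 and 0.0315 m and y of slate_base in the frame of deck between -0.0615 and -0.057 m and z of slate_base in the frame of deck between -0.003 and 0.039 m and angle between the z axis of each of slate_base, slate_a, slate_b and the z axis of deck, either way round below 0.05 rad and angle between the y axis of each of slate_base, slate_a, slate_b and the y axis of deck, either way round below 0.03 rad and linear speed of each of slate_base, slate_a, slate_b, slate_chipped, slate_short below 0.01 m/s and x of slate_a in the frame of deck between 0.027 and 0.0315 m and y of slate_a in the frame of deck between -0.0615 and -0.057 m and z of slate_a in the frame of deck between -0.003 and 0.039 m and x of slate_b in the frame of deck between 0.027 and 0.0315 m and y of slate_b in the frame of deck between -0.0615 and -0.057 m and z of slate_b in the frame of deck between -0.003 and 0.039 m and x of slate_chipped in the frame of tub between -0.076 and 0.076 m and y of slate_chipped in the frame of tub between -0.096 and 0.096 m and z of each of slate_chipped, slate_short in the frame of tub below 0.04 m and x of slate_short in the frame of tub between -0.076 and 0.076 m and y of slate_short in the frame of tub between -0.096 and 0.096 m); the robot touches nothing.
It fails at once if a slate is pressed against the stand or another slate with more than 120 N, which cracks it (contact force between any of slate_base, slate_a, slate_b and deck above 120 N or contact force between slate_base and slate_a above 120 N or contact force between any of slate_base, slate_a and slate_b above 120 N).
It fails at once if the jar, the mug or the spoon is moved more than 20 mm or knocked over (distance of any of jar, mug, scoop from where it was at the start of the episode above 0.02 m or angle between any of jar, mug's own z axis and vertical above 0.3 rad).
It also fails if it takes over 72 s, if anything falls off the work surface, if the arm or the gripper's body presses on something with over 40 N, if the wrist force passes 120 N, or if a joint passes its speed limit or range.

ROBOT

A 6-joint arm with a two-finger parallel gripper is mounted at the origin on the work surface. World frame = base frame: x ahead of the robot, y to its left, z up, the work surface at z = 0. Lengths are in m, angles in rad, forces in N, time in s.
With the tool pointing down it reaches from about 0.375 to 0.975 m from the base axis. Payload 3.8 kg.
Tool frame: the origin (TCP) lies at the very end of the fingers, on their centre line; the grasp point (between the pads) lies 19 mm behind it; z points along the fingers, y is the line along which they close (so a half turn about z gives the same grasp; the last joint's range is limited). The gripper opens to 85 mm and grips with 20 to 120 N. Pads are 22 mm wide; open, the fingers measure 114 mm over their backs; the gripper's body (76 mm by 85 mm) begins 54 mm behind the grasp point. The pads swing forward as they close: fully open they stand 13 mm farther back than shut.
Start: joints at [-1.362, 0.264, 1.604, -0, 1.274, -0.037], TCP at [0.164, -0.655, 0.231] pointing down, gripper open.
Joint ranges: [-2.63, 2.63], [-0.94, 2.18], [0.31, 2.57], [-1.31, 4.45], [0, 2.66], [-2.55, 2.55]. Speed limits (rad/s): [2.57, 2.57, 3.14, 3.14, 3.14, 3.14].

INTERFACE

Orientations are given as a rotation vector (axis times angle).
In Python, from workcell import read_state, read_camera, calibration, finish_job gives the robot as it stands.
- The arm moves only by the tool step_arm, never from a script. Its argument "commands" is a list of rows, each an object of numbers: "fingers": the gripper's target within -1 to 1 (shut at 1, half-way at 0, fully open at -1); "dx", "dy", "dz": the shift along the tool's x, y, z in m; "roll": the turn about the tool's z in degrees. In form: [{"fingers": .., "dx": .., "dy": .., "dz": .., "roll": ..}, ...]. A call has 1 to 8 rows; each row is the pose to reach, as a shift and turn from the pose commanded when the call began, along the tool's axes at that moment; what a row does not reach only later rows make up. A row lasts 1/8 s, in which the tool goes at most 62.5 mm and 10.7 degrees, less where a joint would pass 70% of its speed; a pose out of reach is approached as far as the arm can. A call with a gripper value outside its range is refused whole. The fingers move at their own pace and stop on an object; "squeeze" is the grip in N (left out, the last holds). Time passes only in rows, so rows that repeat a pose let the fingers close. It gives the time, the measured TCP pose, the force, the opening and the grip force at its end, in the units of the state.
- read_state(): the state, without advancing time (a new reading comes with each control period).
- read_camera(name): name is "scene" or "top"; returns (picture, depth): 420x560x3 uint8, blue, green, red; 420x560 float32, m along the optical axis (not along the pixel's ray), 0 where there is no reading.
- calibration(name): a dict with "intrinsics" (3x3 intrinsics, pixels), "k1" (the pictures are not rectified: a ray, as slopes to the right and down, at radius r is drawn at 1 + k1 r^2 times it, then the intrinsics apply), "world_to_cam" (4x4, takes a point from world to camera coordinates). Camera axes: x right, y up, looking along -z (the intrinsics and any distortion apply to the point x, -y, -z); pixel columns grow to the right and rows downward; lengths in m; the calibration is good to about 2 mm. A picture is of the moment at which its call begins. calibration takes no time and is no camera call.
- finish_job(): hands the job in; it is judged then, once.
The state is a dict: "time": time; "q": joint angles; "joint_vel": joint speeds; "joint_torque": joint torques, N m; "tool_pos": TCP position; "tcp_rot": TCP orientation; "wrist_force": force on the tool from outside, world axes, zero at the start; "torque": the same for the moment, N m; "width": opening from 0.0 (shut) to 1.0 (fully open); "grip_force": force on a finger pad.
Only numpy, scipy, OpenCV 4.12 (cv2) and the standard library are available. Lean on these libraries where they do the work, as an engineer would, in place of code of your own. Each camera call takes 0.05 s, during which the arm holds its last target. There are 200 camera calls.

## Working session

There is one attempt and no reset: what is moved stays moved. The work goes in short steps, Python scripts to look and compute and a tool call to move; the robot and the scene stay as the last step left them, time stands still between calls to the robot, and variables do not carry over. Pictures are saved under pics/ and viewed, at most 10 in all, crops included, and the job is handed in when it is done.

Besides the shell and the picture viewer there is one more tool, called after ">>>" by a JSON object that holds its "name" and its "arguments". step_arm: Moves the arm, as the interface text tells. Its arguments: {"type":"object","properties":{"commands":{"type":"array","items":{"type":"object","properties":{"fingers":{"type":"number"},"dx":{"type":"number"},"dy":{"type":"number"},"dz":{"type":"number"},"roll":{"type":"number"}}}},"squeeze":{"type":"number"}},"required":["commands"]}

```bash
mkdir -p pics; ls
cat > h.py <<'E'
import numpy as np, cv2
from workcell import *
from scipy.spatial.transform import Rotation as R
def cam(n):
    p,d=read_camera(n); np.savez(f'{n}.npz',p=p,d=d); return p,d
def load(n):
    z=np.load(f'{n}.npz'); return z['p'],z['d']
def ray(n,uv):
    c=calibration(n);K=np.array(c['intrinsics']);k=c['k1']
    return cv2.undistortPoints(np.array(uv,float).reshape(-1,1,2),K,np.array([k,0,0,0,0.])).reshape(-1,2)
def pts(n,uv,depth):
    T=np.linalg.inv(np.array(calibration(n)['world_to_cam']))
    s=ray(n,uv);d=np.asarray(depth).reshape(-1)
    P=np.c_[s[:,0]*d,-s[:,1]*d,-d]
    return P@T[:3,:3].T+T[:3,3]
def onz(n,uv,z):
    A=pts(n,uv,np.ones(len(uv)));T=np.linalg.inv(np.array(calibration(n)['world_to_cam']));o=T[:3,3]
    return o+(A-o)*((z-o[2])/(A[:,2]-o[2]))[:,None]
def cloud(n,d):
    v,u=np.mgrid[:420,:560]
    P=pts(n,np.c_[u.ravel(),v.ravel()],d.ravel()).reshape(420,560,3); P[d==0]=np.nan; return P
E
python3 - <<'E'
from h import *
for n in('top','scene'):
    p,d=cam(n);cv2.imwrite(f'pics/{n}0.png',cv2.resize(p,(800,600)))
    c=calibration(n);print(np.array(c['intrinsics']).round(1).tolist(),c['k1'],np.linalg.inv(c['world_to_cam']).round(3).tolist())
s=read_state();print(s)
E
```

```text
pics
[[452.4, 0.0, 282.4], [0.0, 452.4, 206.7], [0.0, 0.0, 1.0]] 0.034986604095332136 [[-0.028, 0.992, -0.127, 0.335], [-1.0, -0.029, -0.003, 0.022], [-0.007, 0.126, 0.992, 1.354], [0.0, 0.0, 0.0, 1.0]]
[[467.9, 0.0, 278.6], [0.0, 467.9, 200.4], [0.0, 0.0, 1.0]] 0.036230930624085805 [[-0.762, -0.381, 0.524, 1.161], [0.647, -0.429, 0.63, 0.859], [-0.015, 0.819, 0.574, 0.798], [0.0, 0.0, 0.0, 1.0]]
{'time': 0.1, 'q': array([-1.36190451e+00,  2.64704211e-01,  1.60523022e+00,  1.14371787e-05,
        1.27366047e+00, -3.69313099e-02]), 'joint_vel': array([-1.62644583e-03, -1.20666799e-03, -4.32282045e-03, -1.23767669e-04,
       -5.63327540e-05,  8.68020437e-04]), 'joint_torque': array([ 8.03641774e-05, -5.16705108e+01, -3.68590522e+01, -9.99662552e-05,
        6.33665026e-03,  2.94920960e-05]), 'tool_pos': array([ 0.16411269, -0.65408406,  0.23007261]), 'tcp_rot': array([-3.11591201e+00, -3.84916623e-01,  2.52814579e-04]), 'wrist_force': array([ 0.35431297, -1.08643643,  0.75029731]), 'torque': array([0.05758001, 0.01677894, 0.01132573]), 'grip_force': 0.0, 'width': 1.0030758494841896}
```

View pics/top0.png

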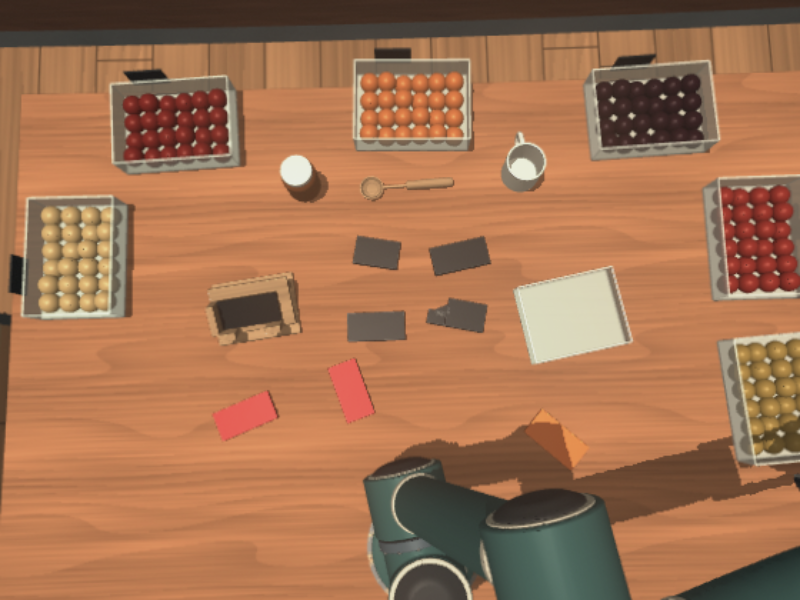

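View pics/scene0.png

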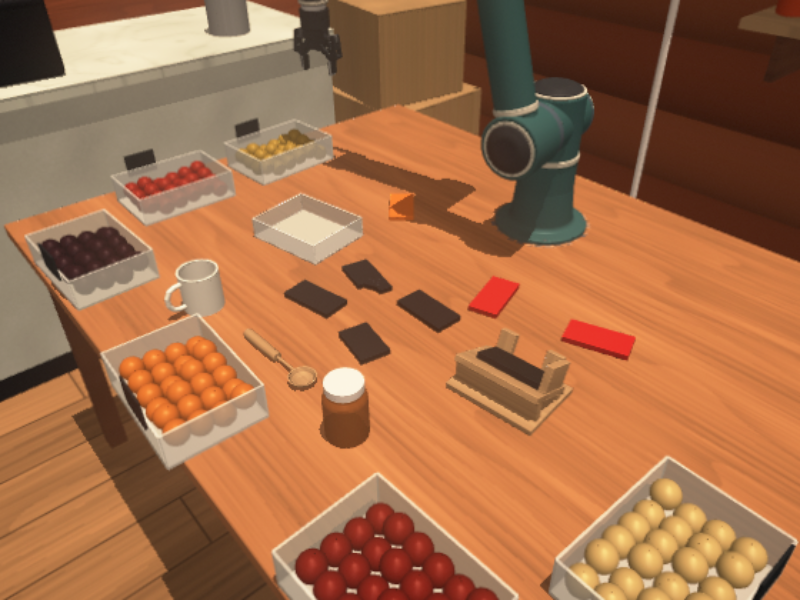

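The two intact 60x120 slates are near (460,256) and (376,326). The short one is near (377,252) and the chipped one near (457,315). The tub is near (573,315) and the stand near (252,308). The red tiles at (246,415) and (351,390) are look-alikes, so I'll leave them alone. Next I measure.

Run:
```python
from h import *
p,d=load('top');P=cloud('top',d)
hsv=cv2.cvtColor(p,cv2.COLOR_BGR2HSV)
m=(hsv[...,2]<85).astype(np.uint8);m[:140]=0;m[300:]=0;m[:,:140]=0;m[:,400:]=0
n,l,st,ce=cv2.connectedComponentsWithStats(m)
for i in range(1,n):
    if st[i,4]<150: continue
    c=max(cv2.findContours((l==i).astype(np.uint8),cv2.RETR_EXTERNAL,cv2.CHAIN_APPROX_NONE)[0],key=len)
    W=onz('top',c.reshape(-1,2)+0.0,0.012)[:,:2]*1000
    r=cv2.minAreaRect(W.astype(np.float32)); hz=np.nanmedian(P[l==i][:,2])
    b=cv2.boxPoints(r);e=[b[1]-b[0],b[2]-b[1]];e=max(e,key=np.linalg.norm)
    print(ce[i].round(),np.round(r[0],1),np.round(r[1],1),'long axis yaw',np.degrees(np.arctan2(e[1],e[0])).round(1),'z',hz.round(4),
      'blob mean-ctr',np.round(onz('top',[ce[i]],.012)[0,:2]*1000-r[0],1))
# table z check
print('table',np.nanmedian(P[255:275,170:220,2]))
# tub: pale floor
m=((hsv[...,1]<70)&(hsv[...,2]>150)).astype(np.uint8);m[:180]=0;m[260:]=0;m[:,:350]=0;m[:,450:]=0
c=max(cv2.findContours(m,cv2.RETR_EXTERNAL,cv2.CHAIN_APPROX_NONE)[0],key=len)
for z in(.004,.05):
  r=cv2.minAreaRect((onz('top',c.reshape(-1,2)*1.,z)[:,:2]*1000).astype(np.float32));print('tub',r)
print('tub z',np.nanmedian(P[200:240,380:420,2]))
a=cv2.resize(p[185:245,138:218],(800,600),interpolation=cv2.INTER_CUBIC)
cv2.imwrite('pics/stand.png',a)
a=cv2.resize(p[155:245,230:350],(800,600),interpolation=cv2.INTER_CUBIC)
cv2.imwrite('pics/slates.png',a)
```

```text
[173. 218.] [482.6 354.9] [ 63.3 135.4] long axis yaw -80.8 z 0.0562 blob mean-ctr [-0.  -0.5]
table -0.00011238283306891361
tub ((456.8508605957031, -323.5751647949219), (164.8097381591797, 216.09812927246094), 11.087958335876465)
tub ((452.6817932128906, -311.79541015625), (159.19381713867188, 208.7345733642578), 11.087958335876465)
tub z 0.004266387484063827
```

View pics/stand.png

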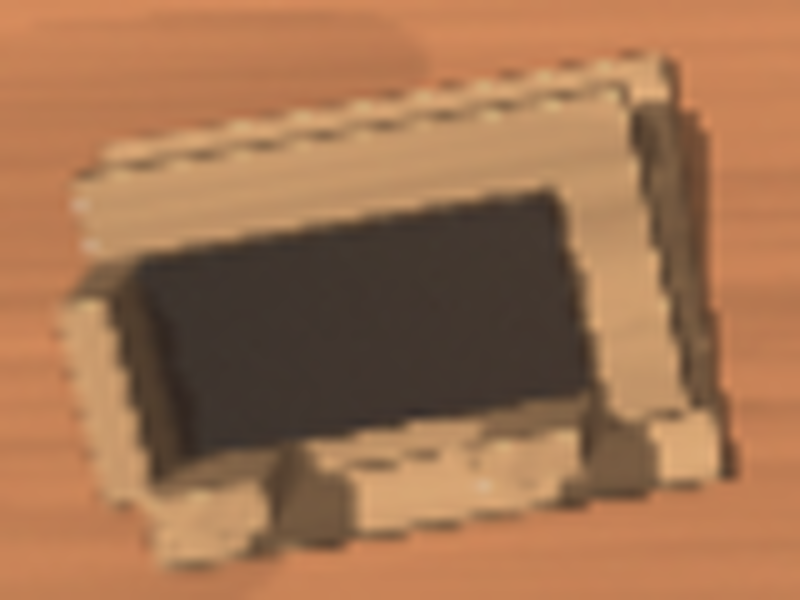

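View pics/slates.png

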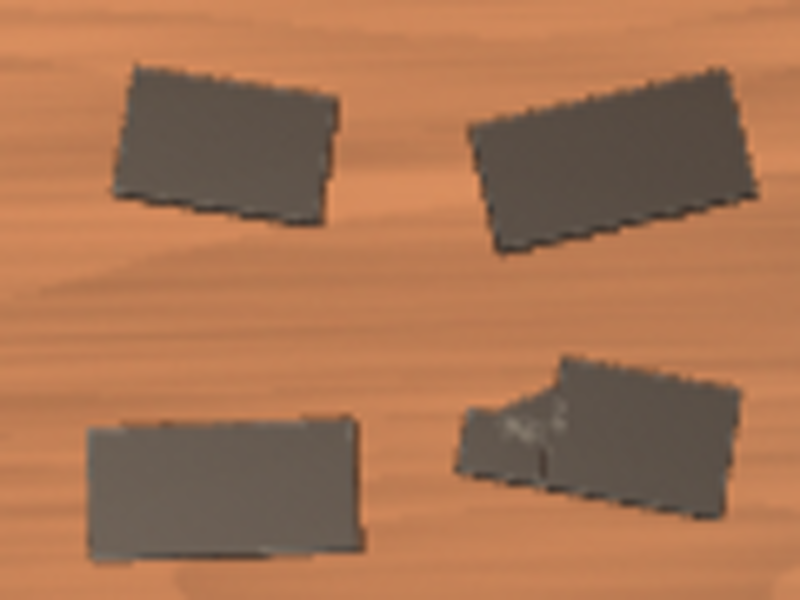

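The crops confirm it: the short slate is top-left, the chipped one is bottom-right with its broken corner up-left, and the whole slates are top-right and bottom-left. On the stand, the cheek is at the left (+y) and the ledge blocks are at the bottom.

Run:
```python
from h import *
p,d=load('top');P=cloud('top',d)
def full(c,s,o): return (np.array(c,float)+.5)/s-.5+np.array(o)
def rep(nm,cs):
    W=onz('top',full(cs,800/120,(230,155)),.012)[:,:2]*1000
    L=[np.linalg.norm(W[(i+1)%4]-W[i]) for i in range(4)]
    e=(W[1]-W[0])+(W[2]-W[3])
    print(nm,W.mean(0).round(1),'edges',np.round(L),'long yaw',np.degrees(np.arctan2(e[1],e[0])).round(1))
# TL,TR,BR,BL
rep('short',[(135,66),(338,97),(323,225),(114,194)])
rep('sound1',[(468,127),(726,70),(757,197),(502,253)])
rep('sound2',[(88,428),(355,418),(362,551),(91,560)])
# chipped: right corners and bottom-left visible
A=np.array
rep('chip',[A((740,388))+A((459,474))-A((720,519)),(740,388),(720,519),(459,474)])
# base plane
uv=np.array([(u,v) for u in range(156,194) for v in range(208,226)])
mask=np.zeros((420,560),np.uint8)
cs=full([(140,262),(553,190),(590,392),(190,452)],10,(138,185))
cv2.fillConvexPoly(mask,np.round(cs).astype(int),1);mask=cv2.erode(mask,np.ones((5,5)))
Q=P[mask>0];Q=Q[~np.isnan(Q[:,0])];c=Q.mean(0);nrm=np.linalg.svd(Q-c)[2][2];nrm*=np.sign(nrm[2])
print('plane c',c.round(4),'n',nrm.round(3),'tilt',np.arccos(nrm[2]).round(3),'yaw of -n',np.degrees(np.arctan2(-nrm[1],-nrm[0])).round(1))
T=np.linalg.inv(np.array(calibration('top')['world_to_cam']));o=T[:3,3]
r=pts('top',cs,np.ones(4))-o
C=o+r*(((c-o)@nrm)/(r@nrm))[:,None]
print('corners',C.round(4).tolist(),[np.linalg.norm(C[(i+1)%4]-C[i]).round(4) for i in range(4)],'ctr',C.mean(0).round(4))
e=(C[0]-C[1])+(C[3]-C[2]);print('deck y yaw from corners',np.degrees(np.arctan2(e[1],e[0])))
# tub rim
print('q yaw now:',R.from_rotvec(read_state()['tcp_rot']).as_matrix().round(3).tolist())
```

```text
short [599.6  80.7] edges [93. 59. 95. 60.] long yaw -100.4
sound1 [587.  -93.4] edges [120.  60. 118.  60.] long yaw -79.1
sound2 [443.8  85.7] edges [119.  60. 121.  59.] long yaw -89.6
chip [465.1 -82.5] edges [118.  59. 118.  60.] long yaw -101.5
plane c [0.4786 0.3376 0.055 ] n [-0.395 -0.048  0.917] tilt 0.41 yaw of -n 6.9
corners [[0.4979, 0.4014, 0.0666], [0.5151, 0.2832, 0.0679], [0.459, 0.2775, 0.0434], [0.4449, 0.3933, 0.0433]] [np.float64(0.1195), np.float64(0.0615), np.float64(0.1166), np.float64(0.0584)] ctr [0.4792 0.3389 0.0553]
deck y yaw from corners 97.6192822491641
q yaw now: [[0.97, 0.243, -0.0], [0.243, -0.97, 0.002], [0.0, -0.002, -1.0]]
```

```bash
cat >> h.py <<'E'
def go(*targets):
    "targets (x,y,z mm, az deg of tool y)"
    s=read_state();M=R.from_rotvec(s['tcp_rot']).as_matrix();a0=np.degrees(np.arctan2(M[1,1],M[0,1]))
    print('t',round(s['time'],2),'tcp',(s['tool_pos']*1000).round(1),'az',a0.round(1),'F',s['wrist_force'].round(1),'w',round(s['width'],3),'grip',round(s['grip_force'],1))
    for x,y,z,az in targets:
        dl=M.T@(np.array([x,y,z])/1000-s['tool_pos']); r=-((az-a0+90)%180-90)
        print((x,y,z,az),'-> d',dl.round(4),'roll',r.round(1))
E
python3 - <<'E'
from h import *
W=onz('top',(np.array([(515,290),(612,267),(631,342),(533,362)])+.5)*.7-.5,.05)[:,:2]*1000
print(W.round(),W.mean(0).round(1));e=W[0]-W[3]+W[1]-W[2];print(np.degrees(np.arctan2(e[1],e[0])))
go((463,-92,120,-11.5))
E
```

```text
[[ 506. -200.]
 [ 547. -398.]
 [ 394. -426.]
 [ 359. -228.]] [ 451.5 -313. ]
10.55150038861755
t 0.1 tcp [ 164.1 -654.1  230.1] az -75.9 F [ 0.4 -1.1  0.8] w 1.003 grip 0.0
(463, -92, 120, -11.5) -> d [ 0.4267 -0.4722  0.1111] roll -64.4
```

>>> {"name": "step_arm", "arguments": {"commands": [{"fingers":-1,"dx":0.427,"dy":-0.472,"dz":0.11,"roll":-64.4},{"fingers":-1,"dx":0.427,"dy":-0.472,"dz":0.11,"roll":-64.4},{"fingers":-1,"dx":0.427,"dy":-0.472,"dz":0.11,"roll":-64.4},{"fingers":-1,"dx":0.427,"dy":-0.472,"dz":0.11,"roll":-64.4},{"fingers":-1,"dx":0.427,"dy":-0.472,"dz":0.11,"roll":-64.4},{"fingers":-1,"dx":0.427,"dy":-0.472,"dz":0.11,"roll":-64.4},{"fingers":-1,"dx":0.427,"dy":-0.472,"dz":0.11,"roll":-64.4},{"fingers":-1,"dx":0.427,"dy":-0.472,"dz":0.11,"roll":-64.4}], "squeeze": 50}}

```text
time: 1.1
tool_pos: [0.3963, -0.218, 0.1457]
tcp_rot: [2.433, 1.987, 0.0]
wrist_force: [1.5, 0.1, -0.8]
width: 0.999
grip_force: 0.0
```

>>> {"name": "step_arm", "arguments": {"commands": [{"fingers":-1},{"fingers":-1}]}}

```text
invalid input
```

```bash
python3 -c "
from h import *
go((463,-92,3,-11.5))"
```

```text
t 1.1 tcp [ 396.3 -218.   145.7] az -11.5 F [ 1.5  0.1 -0.8] w 0.999 grip 0.0
(463, -92, 3, -11.5) -> d [0.1368 0.0401 0.1427] roll -0.0
```

>>> {"name": "step_arm", "arguments": {"commands": [{"fingers":-1,"dx":0.137,"dy":0.04,"dz":0.08,"roll":0},{"fingers":-1,"dx":0.137,"dy":0.04,"dz":0.08,"roll":0},{"fingers":-1,"dx":0.137,"dy":0.04,"dz":0.08,"roll":0},{"fingers":-1,"dx":0.137,"dy":0.04,"dz":0.137,"roll":0},{"fingers":-1,"dx":0.137,"dy":0.04,"dz":0.142,"roll":0},{"fingers":-1,"dx":0.137,"dy":0.04,"dz":0.143,"roll":0}], "squeeze": 50}}

```text
time: 1.85
tool_pos: [0.4623, -0.0938, 0.0032]
tcp_rot: [-2.433, -1.987, 0.001]
wrist_force: [0.1, 0.3, -0.4]
width: 1.002
grip_force: 0.0
```

>>> {"name": "step_arm", "arguments": {"commands": [{"fingers":1,"dx":0,"dy":0,"dz":0,"roll":0},{"fingers":1,"dx":0,"dy":0,"dz":0,"roll":0},{"fingers":1,"dx":0,"dy":0,"dz":0,"roll":0},{"fingers":1,"dx":0,"dy":0,"dz":0,"roll":0}], "squeeze": 50}}

```text
time: 2.35
tool_pos: [0.4642, -0.0945, 0.0058]
tcp_rot: [2.431, 1.985, 0.003]
wrist_force: [-3.7, 0.5, 8.2]
width: 0.666
grip_force: 51.2
```

```bash
python3 -c "
from h import *
go((449,-320,80,10.6),(449,-320,15,10.6))"
```

```text
t 2.35 tcp [464.2 -94.5   5.8] az -11.5 F [-3.7  0.5  8.2] w 0.666 grip 51.2
(449, -320, 80, 10.6) -> d [-0.224   0.0305 -0.074 ] roll -22.1
(449, -320, 15, 10.6) -> d [-0.224   0.0303 -0.009 ] roll -22.1
```

>>> {"name": "step_arm", "arguments": {"commands": [{"fingers":1,"dx":0,"dy":0,"dz":-0.06,"roll":0},{"fingers":1,"dx":-0.05,"dy":0.01,"dz":-0.1,"roll":-10},{"fingers":1,"dx":-0.224,"dy":0.03,"dz":-0.1,"roll":-22},{"fingers":1,"dx":-0.224,"dy":0.03,"dz":-0.1,"roll":-22},{"fingers":1,"dx":-0.224,"dy":0.03,"dz":-0.1,"roll":-22},{"fingers":1,"dx":-0.224,"dy":0.03,"dz":-0.1,"roll":-22},{"fingers":1,"dx":-0.224,"dy":0.03,"dz":-0.06,"roll":-22},{"fingers":1,"dx":-0.224,"dy":0.03,"dz":-0.02,"roll":-22}], "squeeze": 50}}

```text
time: 3.35
tool_pos: [0.4478, -0.3195, 0.0238]
tcp_rot: [2.008, 2.412, 0.001]
wrist_force: [0.4, 0.2, -1.9]
width: 0.661
grip_force: 53.5
```

Run:
```python
from h import *
go((449,-320,15,10.6))
p,d=cam('scene');cv2.imwrite('pics/s1.png',cv2.resize(p[80:220,120:320],(800,560),interpolation=cv2.INTER_CUBIC))
```

```text
t 3.35 tcp [ 447.8 -319.5   23.8] az 10.4 F [ 0.4  0.2 -1.9] w 0.661 grip 53.5
(449, -320, 15, 10.6) -> d [-0.0007  0.001   0.0088] roll -0.2
```

View pics/s1.png

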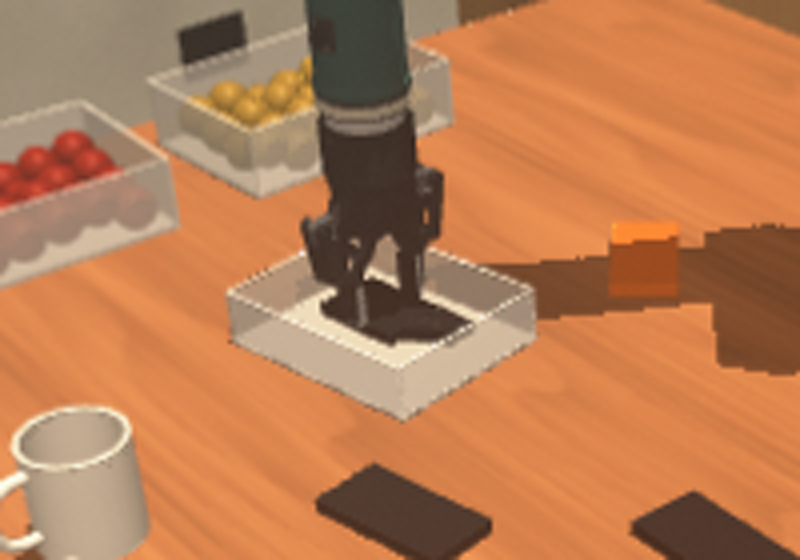

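The chipped slate is held inside the tub. I'll lower it, release, and go to the short one.

>>> {"name": "step_arm", "arguments": {"commands": [{"fingers":1,"dx":0,"dy":0,"dz":0.011,"roll":0},{"fingers":-1,"dx":0,"dy":0,"dz":0.01,"roll":0},{"fingers":-1,"dx":0,"dy":0,"dz":0.01,"roll":0},{"fingers":-1,"dx":0,"dy":0,"dz":-0.05,"roll":0},{"fingers":-1,"dx":0,"dy":0,"dz":-0.1,"roll":0}], "squeeze": 50}}

```text
time: 4.03
tool_pos: [0.448, -0.3197, 0.1263]
tcp_rot: [2.007, 2.413, 0.0]
wrist_force: [0.6, -1.2, -0.5]
width: 1.002
grip_force: 0.0
```

```bash
python3 -c "
from h import *
go((600,81,100,-10.4),(600,81,4,-10.4))"
```

```text
t 4.03 tcp [ 448.  -319.7  126.3] az 10.5 F [ 0.6 -1.2 -0.5] w 1.002 grip 0.0
(600, 81, 100, -10.4) -> d [0.3663 0.2223 0.026 ] roll 20.9
(600, 81, 4, -10.4) -> d [0.3665 0.2222 0.122 ] roll 20.9
```

>>> {"name": "step_arm", "arguments": {"commands": [{"fingers":-1,"dx":0.366,"dy":0.222,"dz":0.02,"roll":21},{"fingers":-1,"dx":0.366,"dy":0.222,"dz":0.02,"roll":21},{"fingers":-1,"dx":0.366,"dy":0.222,"dz":0.02,"roll":21},{"fingers":-1,"dx":0.366,"dy":0.222,"dz":0.02,"roll":21},{"fingers":-1,"dx":0.366,"dy":0.222,"dz":0.02,"roll":21},{"fingers":-1,"dx":0.366,"dy":0.222,"dz":0.02,"roll":21},{"fingers":-1,"dx":0.366,"dy":0.222,"dz":0.02,"roll":21},{"fingers":-1,"dx":0.366,"dy":0.222,"dz":0.05,"roll":21}], "squeeze": 50}}

```text
time: 5.03
tool_pos: [0.6046, 0.0861, 0.0781]
tcp_rot: [2.406, 2.011, 0.016]
wrist_force: [-0.1, -0.2, -0.4]
width: 1.001
grip_force: 0.0
```

```bash
python3 -c "
from h import *
go((600,81,4,-10.4))"
```

```text
t 5.03 tcp [604.6  86.1  78.1] az -10.2 F [-0.1 -0.2 -0.4] w 1.001 grip 0.0
(600, 81, 4, -10.4) -> d [-0.0061 -0.0044  0.074 ] roll 0.2
```

>>> {"name": "step_arm", "arguments": {"commands": [{"fingers":-1,"dx":0,"dy":0,"dz":0.05,"roll":0},{"fingers":-1,"dx":0,"dy":0,"dz":0.071,"roll":0},{"fingers":-1,"dx":0,"dy":0,"dz":0.071,"roll":0},{"fingers":1,"dx":0,"dy":0,"dz":0.071,"roll":0},{"fingers":1,"dx":0,"dy":0,"dz":0.071,"roll":0},{"fingers":1,"dx":0,"dy":0,"dz":0.07,"roll":0},{"fingers":1,"dx":0,"dy":0,"dz":0.07,"roll":0},{"fingers":1,"dx":0,"dy":0,"dz":-0.03,"roll":0}], "squeeze": 50}}

```text
time: 6.02
tool_pos: [0.5932, 0.0805, 0.0605]
tcp_rot: [-2.41, -2.003, 0.017]
wrist_force: [0.6, 0.5, -2.3]
width: 0.669
grip_force: 53.8
```

```bash
python3 -c "
from h import *
go((449,-318,110,10.5))"
```

```text
t 6.03 tcp [593.2  80.5  60.5] az -10.5 F [ 0.6  0.5 -2.3] w 0.669 grip 53.8
(449, -318, 110, 10.5) -> d [-0.4183 -0.0696 -0.0471] roll -21.0
```

>>> {"name": "step_arm", "arguments": {"commands": [{"fingers":1,"dx":-0.05,"dy":-0.01,"dz":-0.05,"roll":-2},{"fingers":1,"dx":-0.418,"dy":-0.075,"dz":-0.05,"roll":-21},{"fingers":1,"dx":-0.418,"dy":-0.075,"dz":-0.05,"roll":-21},{"fingers":1,"dx":-0.418,"dy":-0.075,"dz":-0.05,"roll":-21},{"fingers":1,"dx":-0.418,"dy":-0.075,"dz":-0.05,"roll":-21},{"fingers":1,"dx":-0.418,"dy":-0.075,"dz":-0.05,"roll":-21},{"fingers":1,"dx":-0.418,"dy":-0.075,"dz":-0.05,"roll":-21},{"fingers":1,"dx":-0.418,"dy":-0.075,"dz":-0.05,"roll":-21}], "squeeze": 50}}

```text
time: 7.02
tool_pos: [0.4471, -0.3196, 0.1158]
tcp_rot: [2.015, 2.409, -0.001]
wrist_force: [-0.0, 0.3, -1.1]
width: 0.669
grip_force: 53.8
```

>>> {"name": "step_arm", "arguments": {"commands": [{"fingers":1,"dx":0,"dy":0,"dz":0,"roll":0},{"fingers":1,"dx":0,"dy":0,"dz":0,"roll":0}]}}

```text
time: 7.28
tool_pos: [0.449, -0.3146, 0.1153]
tcp_rot: [-2.007, -2.415, -0.001]
wrist_force: [-0.6, -0.1, -2.6]
width: 0.669
grip_force: 53.8
```

```bash
python3 -c "
from h import *
go((449,-318,24,10.5))"
```

```text
t 7.28 tcp [ 449.  -314.6  115.3] az 10.5 F [-0.6 -0.1 -2.6] w 0.669 grip 53.8
(449, -318, 24, 10.5) -> d [-0.0034 -0.0006  0.0913] roll 0.0
```

>>> {"name": "step_arm", "arguments": {"commands": [{"fingers":1,"dx":0,"dy":0,"dz":0.06,"roll":0},{"fingers":1,"dx":0,"dy":0,"dz":0.089,"roll":0},{"fingers":1,"dx":0,"dy":0,"dz":0.089,"roll":0},{"fingers":-1,"dx":0,"dy":0,"dz":0.089,"roll":0},{"fingers":-1,"dx":0,"dy":0,"dz":0.089,"roll":0},{"fingers":-1,"dx":0,"dy":0,"dz":0.04,"roll":0},{"fingers":-1,"dx":0,"dy":0,"dz":0,"roll":0},{"fingers":-1,"dx":0,"dy":0,"dz":0,"roll":0}], "squeeze": 50}}

```text
time: 8.28
tool_pos: [0.4524, -0.3188, 0.1218]
tcp_rot: [2.002, 2.406, 0.001]
wrist_force: [0.2, -0.4, 0.4]
width: 1.004
grip_force: 0.0
```

```bash
python3 -c "
from h import *
go((444,86,80,0.4))"
```

```text
t 8.28 tcp [ 452.4 -318.8  121.8] az 10.5 F [ 0.2 -0.4  0.4] w 1.004 grip 0.0
(444, 86, 80, 0.4) -> d [0.3999 0.0651 0.0389] roll 10.1
```

>>> {"name": "step_arm", "arguments": {"commands": [{"fingers":-1,"dx":0.4,"dy":0.066,"dz":0.01,"roll":10},{"fingers":-1,"dx":0.4,"dy":0.066,"dz":0.01,"roll":10},{"fingers":-1,"dx":0.4,"dy":0.066,"dz":0.01,"roll":10},{"fingers":-1,"dx":0.4,"dy":0.066,"dz":0.01,"roll":10},{"fingers":-1,"dx":0.4,"dy":0.066,"dz":0.01,"roll":10},{"fingers":-1,"dx":0.4,"dy":0.066,"dz":0.01,"roll":10},{"fingers":-1,"dx":0.4,"dy":0.066,"dz":0.05,"roll":10},{"fingers":-1,"dx":0.4,"dy":0.066,"dz":0.05,"roll":10}], "squeeze": 50}}

```text
time: 9.28
tool_pos: [0.4375, 0.0906, 0.0629]
tcp_rot: [-2.205, -2.232, 0.008]
wrist_force: [-0.4, 0.5, 0.7]
width: 1.001
grip_force: 0.0
```

```bash
python3 -c "
from h import *
go((444,86,5,0.4))"
```

```text
t 9.28 tcp [437.5  90.6  62.9] az 0.7 F [-0.4  0.5  0.7] w 1.001 grip 0.0
(444, 86, 5, 0.4) -> d [-0.0047  0.0068  0.0579] roll 0.3
```

>>> {"name": "step_arm", "arguments": {"commands": [{"fingers":-1,"dx":0,"dy":0,"dz":0.04,"roll":0},{"fingers":-1,"dx":0,"dy":0,"dz":0.04,"roll":0},{"fingers":-1,"dx":0,"dy":0,"dz":0.04,"roll":0}], "squeeze": 50}}

```text
time: 9.65
tool_pos: [0.4417, 0.0886, 0.0268]
tcp_rot: [2.213, 2.229, 0.001]
wrist_force: [-0.2, -0.6, 0.2]
width: 0.997
grip_force: 0.0
```

```bash
python3 -c "
from h import *
go((444,86,5,0.4))"
```

```text
t 9.65 tcp [441.7  88.6  26.8] az 0.4 F [-0.2 -0.6  0.2] w 0.997 grip 0.0
(444, 86, 5, 0.4) -> d [-0.0026  0.0023  0.0218] roll 0.0
```

>>> {"name": "step_arm", "arguments": {"commands": [{"fingers":-1,"dx":-0.003,"dy":0.002,"dz":0.021,"roll":0},{"fingers":-1,"dx":-0.003,"dy":0.002,"dz":0.021,"roll":0},{"fingers":1,"dx":-0.003,"dy":0.002,"dz":0.021,"roll":0},{"fingers":1,"dx":-0.003,"dy":0.002,"dz":0.021,"roll":0},{"fingers":1,"dx":-0.003,"dy":0.002,"dz":0.021,"roll":0},{"fingers":1,"dx":-0.003,"dy":0.002,"dz":0.021,"roll":0},{"fingers":1,"dx":-0.003,"dy":0.002,"dz":0.021,"roll":0}], "squeeze": 50}}

```text
time: 10.52
tool_pos: [0.444, 0.0863, 0.0067]
tcp_rot: [2.211, 2.23, 0.002]
wrist_force: [-4.9, -0.8, 10.7]
width: 0.654
grip_force: 50.6
```

>>> {"name": "step_arm", "arguments": {"commands": [{"fingers":1,"dx":0,"dy":0,"dz":-0.03,"roll":0},{"fingers":1,"dx":0,"dy":0,"dz":-0.09,"roll":0},{"fingers":1,"dx":0,"dy":0,"dz":-0.15,"roll":0},{"fingers":1,"dx":0,"dy":0,"dz":-0.15,"roll":0}]}}

```text
time: 11.02
tool_pos: [0.448, 0.087, 0.1617]
tcp_rot: [2.206, 2.225, 0.017]
wrist_force: [-0.2, 0.0, 0.1]
width: 0.001
grip_force: 0.0
```

```bash
python3 -c "
from h import *
go((480,336,140,8),(480,336,80,8))"
```

```text
t 11.03 tcp [448.   87.  161.7] az 0.5 F [-0.2  0.   0.1] w 0.001 grip 0.0
(480, 336, 140, 8) -> d [0.2486 0.0339 0.0226] roll -7.5
(480, 336, 80, 8) -> d [0.2485 0.0331 0.0826] roll -7.5
```

The grip slipped because the tips sat too high. I'll back off and look again.

>>> {"name": "step_arm", "arguments": {"commands": [{"fingers":-1,"dx":-0.2,"dy":0,"dz":0,"roll":0},{"fingers":-1,"dx":-0.2,"dy":0,"dz":0,"roll":0},{"fingers":-1,"dx":-0.2,"dy":0,"dz":0,"roll":0},{"fingers":-1,"dx":-0.2,"dy":0,"dz":0,"roll":0},{"fingers":-1,"dx":-0.2,"dy":0,"dz":0,"roll":0}], "squeeze": 80}}

```text
time: 11.65
tool_pos: [0.4441, -0.114, 0.154]
tcp_rot: [-2.214, -2.227, 0.0]
wrist_force: [0.0, 0.2, 0.1]
width: 1.002
grip_force: 0.0
```

Run:
```python
from h import *
go((444,86,80,0.4))
p,d=cam('top');cv2.imwrite('pics/t2.png',cv2.resize(p[150:270,230:460],(800,417),interpolation=cv2.INTER_CUBIC))
```

```text
t 11.65 tcp [ 444.1 -114.   154. ] az 0.3 F [0.  0.2 0.1] w 1.002 grip 0.0
(444, 86, 80, 0.4) -> d [0.1999 0.0012 0.0742] roll -0.1
```

View pics/t2.png

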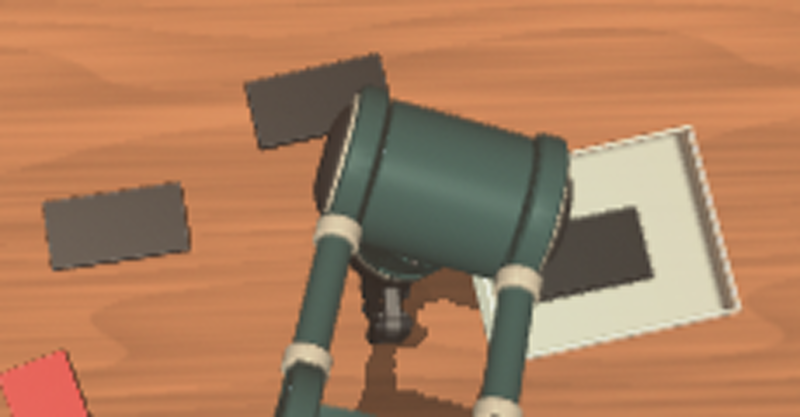

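The slate slid and turned a little; its corners are now at (43,202), (181,182), (190,250) and (53,269). The tub contents look fine.

Run:
```python
from h import *
s=800/230
W=onz('top',(np.array([(43,202),(181,182),(190,250),(53,269)])+.5)/s-.5+np.array([230,150]),.012)[:,:2]*1000
e=W[0]-W[1]+W[3]-W[2];a=np.degrees(np.arctan2(e[1],e[0]))-90
c=W.mean(0);print(c,a,[np.linalg.norm(W[i]-W[i-1]).round() for i in range(4)])
go((c[0],c[1],30,a),(c[0],c[1],-2,a))
```

```text
[483.89577712  84.70466408] 6.478862374547248 [np.float64(58.0), np.float64(120.0), np.float64(59.0), np.float64(118.0)]
t 11.7 tcp [ 444.2 -113.1  154. ] az 0.4 F [-0.2  0.4 -0.1] w 0.996 grip 0.0
(np.float64(483.895777122717), np.float64(84.70466407967001), 30, np.float64(6.478862374547248)) -> d [0.1973 0.0414 0.1242] roll -6.0
(np.float64(483.895777122717), np.float64(84.70466407967001), -2, np.float64(6.478862374547248)) -> d [0.1973 0.0414 0.1562] roll -6.0
```

>>> {"name": "step_arm", "arguments": {"commands": [{"fingers":-1,"dx":0.197,"dy":0.041,"dz":0.09,"roll":-6},{"fingers":-1,"dx":0.197,"dy":0.041,"dz":0.09,"roll":-6},{"fingers":-1,"dx":0.197,"dy":0.041,"dz":0.09,"roll":-6},{"fingers":-1,"dx":0.197,"dy":0.041,"dz":0.11,"roll":-6},{"fingers":-1,"dx":0.197,"dy":0.041,"dz":0.125,"roll":-6},{"fingers":-1,"dx":0.197,"dy":0.041,"dz":0.125,"roll":-6}], "squeeze": 80}}

```text
time: 12.45
tool_pos: [0.4819, 0.0843, 0.0283]
tcp_rot: [-2.088, -2.344, 0.005]
wrist_force: [0.3, -0.3, -0.3]
width: 0.999
grip_force: 0.0
```

```bash
python3 -c "
from h import *
go((484,84.7,-2,6.5))"
```

```text
t 12.45 tcp [481.9  84.3  28.3] az 6.6 F [ 0.3 -0.3 -0.3] w 0.999 grip 0.0
(484, 84.7, -2, 6.5) -> d [0.0002 0.0023 0.0302] roll 0.1
```

>>> {"name": "step_arm", "arguments": {"commands": [{"fingers":-1,"dx":0,"dy":0.001,"dz":0.031,"roll":0},{"fingers":-1,"dx":0,"dy":0.001,"dz":0.031,"roll":0},{"fingers":1,"dx":0,"dy":0.001,"dz":0.031,"roll":0},{"fingers":1,"dx":0,"dy":0.001,"dz":0.031,"roll":0},{"fingers":1,"dx":0,"dy":0.001,"dz":0.031,"roll":0},{"fingers":1,"dx":0,"dy":0.001,"dz":0.031,"roll":0},{"fingers":1,"dx":0,"dy":0.001,"dz":0.031,"roll":0}], "squeeze": 50}}

```text
time: 13.32
tool_pos: [0.4864, 0.0834, 0.0006]
tcp_rot: [2.091, 2.342, 0.002]
wrist_force: [-0.9, -1.4, 6.8]
width: 0.68
grip_force: 54.2
```

>>> {"name": "step_arm", "arguments": {"commands": [{"fingers":1,"dx":0,"dy":0,"dz":-0.03,"roll":0},{"fingers":1,"dx":0,"dy":0,"dz":-0.03,"roll":0}]}}

```text
time: 13.58
tool_pos: [0.4876, 0.0839, 0.0311]
tcp_rot: [2.09, 2.34, 0.007]
wrist_force: [-0.1, 0.2, -2.1]
width: 0.679
grip_force: 55.9
```

```bash
python3 -c "
from h import *
go((480,336,140,8),(480,336,80,8))"
```

```text
t 13.57 tcp [487.6  83.9  31.1] az 6.5 F [-0.1  0.2 -2.1] w 0.679 grip 55.9
(480, 336, 140, 8) -> d [ 0.2514  0.0215 -0.1088] roll -1.5
(480, 336, 80, 8) -> d [ 0.2514  0.0211 -0.0488] roll -1.5
```

>>> {"name": "step_arm", "arguments": {"commands": [{"fingers":1,"dx":0,"dy":0,"dz":-0.06,"roll":0},{"fingers":1,"dx":0.05,"dy":0,"dz":-0.11,"roll":-1.5},{"fingers":1,"dx":0.249,"dy":0.022,"dz":-0.11,"roll":-1.5},{"fingers":1,"dx":0.249,"dy":0.022,"dz":-0.11,"roll":-1.5},{"fingers":1,"dx":0.249,"dy":0.022,"dz":-0.11,"roll":-1.5},{"fingers":1,"dx":0.249,"dy":0.022,"dz":-0.11,"roll":-1.5},{"fingers":1,"dx":0.249,"dy":0.022,"dz":-0.11,"roll":-1.5},{"fingers":1,"dx":0.249,"dy":0.022,"dz":-0.11,"roll":-1.5}]}}

```text
time: 14.58
tool_pos: [0.4782, 0.332, 0.1376]
tcp_rot: [-2.062, -2.37, 0.004]
wrist_force: [-0.1, 0.5, -3.3]
width: 0.679
grip_force: 56.6
```

>>> {"name": "step_arm", "arguments": {"commands": [{"fingers":1,"dx":0,"dy":0,"dz":0.03,"roll":0},{"fingers":1,"dx":0,"dy":0,"dz":0.03,"roll":0}]}}

```text
time: 14.82
tool_pos: [0.4766, 0.3304, 0.1058]
tcp_rot: [-2.063, -2.367, 0.01]
wrist_force: [-0.6, -0.1, -2.1]
width: 0.681
grip_force: 56.6
```

Run:
```python
from h import *
go((480.7,333,75,7.8))
p,d=cam('scene');cv2.imwrite('pics/s3.png',cv2.resize(p[190:310,280:440],(800,600),interpolation=cv2.INTER_CUBIC))
```

```text
t 14.82 tcp [476.6 330.4 105.8] az 7.9 F [-0.6 -0.1 -2.1] w 0.681 grip 56.6
(480.7, 333, 75, 7.8) -> d [0.0021 0.0046 0.0308] roll 0.1
```

View pics/s3.png

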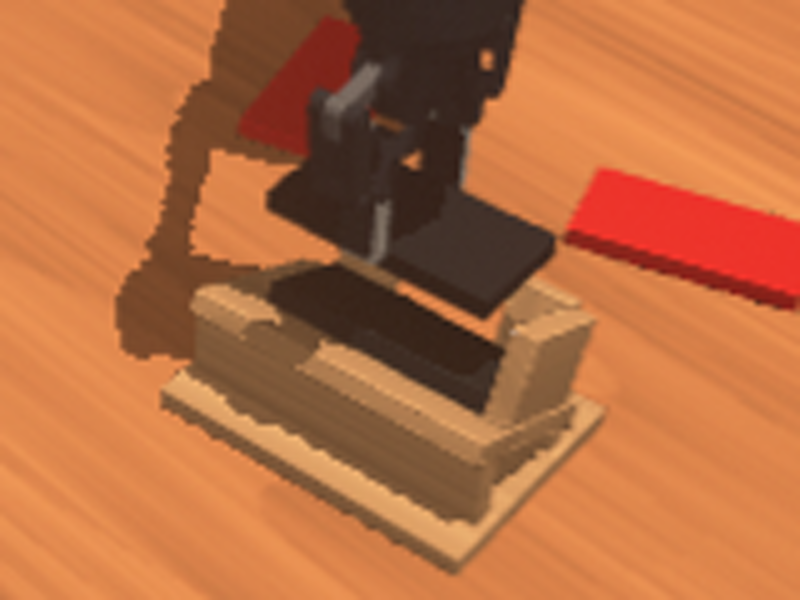

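The slate is held level over the stand with the tips flush with its underside. I'll lower it.

>>> {"name": "step_arm", "arguments": {"commands": [{"fingers":1,"dx":0.002,"dy":0.004,"dz":0.015,"roll":0},{"fingers":1,"dx":0.002,"dy":0.004,"dz":0.03,"roll":0},{"fingers":1,"dx":0.002,"dy":0.004,"dz":0.03,"roll":0},{"fingers":1,"dx":0.002,"dy":0.004,"dz":0.03,"roll":0}]}}

```text
time: 15.38
tool_pos: [0.4823, 0.3362, 0.0785]
tcp_rot: [-2.061, -2.371, 0.001]
wrist_force: [-0.3, -0.5, -3.2]
width: 0.683
grip_force: 56.6
```

>>> {"name": "step_arm", "arguments": {"commands": [{"fingers":1,"dx":0,"dy":0,"dz":0.002,"roll":0},{"fingers":1,"dx":0,"dy":0,"dz":0.003,"roll":0}]}}

```text
time: 15.62
tool_pos: [0.4826, 0.3364, 0.076]
tcp_rot: [2.061, 2.371, 0.001]
wrist_force: [-0.0, -0.1, -3.1]
width: 0.682
grip_force: 56.6
```

>>> {"name": "step_arm", "arguments": {"commands": [{"fingers":1,"dx":-0.003,"dy":-0.001,"dz":0.0,"roll":0},{"fingers":1,"dx":-0.003,"dy":-0.001,"dz":0.003,"roll":0},{"fingers":1,"dx":-0.003,"dy":-0.001,"dz":0.003,"roll":0}]}}

```text
time: 16.0
tool_pos: [0.4816, 0.3328, 0.0723]
tcp_rot: [-2.061, -2.37, 0.001]
wrist_force: [-0.4, 0.5, -3.4]
width: 0.684
grip_force: 56.6
```

>>> {"name": "step_arm", "arguments": {"commands": [{"fingers":-1,"dx":0,"dy":0,"dz":0,"roll":0},{"fingers":-1,"dx":0,"dy":0,"dz":0,"roll":0},{"fingers":-1,"dx":0,"dy":0,"dz":0,"roll":0},{"fingers":-1,"dx":0,"dy":0,"dz":-0.03,"roll":0},{"fingers":-1,"dx":0,"dy":0,"dz":-0.07,"roll":0}]}}

```text
time: 16.62
tool_pos: [0.4808, 0.3324, 0.1421]
tcp_rot: [-2.061, -2.37, 0.005]
wrist_force: [1.5, 0.8, -0.0]
width: 1.003
grip_force: 0.0
```

Run:
```python
from h import *
go()
p,d=cam('scene');cv2.imwrite('pics/s4.png',cv2.resize(p[190:310,280:440],(800,600),interpolation=cv2.INTER_CUBIC))
```

```text
t 16.62 tcp [480.8 332.4 142.1] az 8.0 F [ 1.5  0.8 -0. ] w 1.003 grip 0.0
```

View pics/s4.png

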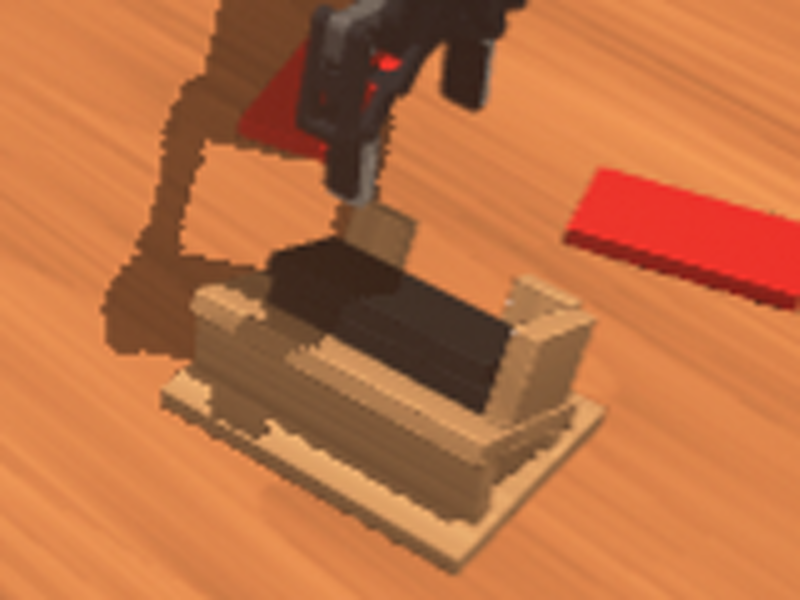

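The slate dropped onto the pile and lies nearly home. Now I'll press it down the slope with the shut fingers.

>>> {"name": "step_arm", "arguments": {"commands": [{"fingers":1,"dx":0.004,"dy":0.05,"dz":0,"roll":0},{"fingers":1,"dx":0.004,"dy":0.05,"dz":0,"roll":0},{"fingers":1,"dx":0.004,"dy":0.05,"dz":0,"roll":0},{"fingers":1,"dx":0.004,"dy":0.05,"dz":0.04,"roll":0},{"fingers":1,"dx":0.004,"dy":0.05,"dz":0.06,"roll":0},{"fingers":1,"dx":0.004,"dy":0.05,"dz":0.07,"roll":0},{"fingers":1,"dx":0.004,"dy":0.05,"dz":0.07,"roll":0}]}}

```text
time: 17.55
tool_pos: [0.5301, 0.3436, 0.0719]
tcp_rot: [-2.061, -2.37, 0.003]
wrist_force: [-0.1, 1.0, 0.2]
width: 0.0
grip_force: 0.0
```

>>> {"name": "step_arm", "arguments": {"commands": [{"fingers":1,"dx":0,"dy":-0.003,"dz":0,"roll":0},{"fingers":1,"dx":0,"dy":-0.005,"dz":0,"roll":0},{"fingers":1,"dx":0,"dy":-0.007,"dz":0,"roll":0}]}}

```text
time: 17.92
tool_pos: [0.5241, 0.3432, 0.0735]
tcp_rot: [2.061, 2.37, 0.002]
wrist_force: [0.4, 0.5, 0.6]
width: -0.004
grip_force: 0.0
```

>>> {"name": "step_arm", "arguments": {"commands": [{"fingers":1,"dx":0,"dy":-0.002,"dz":0,"roll":0},{"fingers":1,"dx":0,"dy":-0.003,"dz":0,"roll":0},{"fingers":1,"dx":0,"dy":-0.004,"dz":0,"roll":0}]}}

```text
time: 18.3
tool_pos: [0.5198, 0.3423, 0.0726]
tcp_rot: [2.061, 2.371, -0.0]
wrist_force: [0.7, 1.1, -0.3]
width: -0.002
grip_force: 0.0
```

>>> {"name": "step_arm", "arguments": {"commands": [{"fingers":1,"dx":0,"dy":-0.001,"dz":0,"roll":0},{"fingers":1,"dx":0,"dy":-0.002,"dz":0,"roll":0}]}}

```text
time: 18.55
tool_pos: [0.5179, 0.3421, 0.0726]
tcp_rot: [-2.061, -2.371, 0.0]
wrist_force: [0.1, 0.2, 0.4]
width: 0.004
grip_force: 0.0
```

>>> {"name": "step_arm", "arguments": {"commands": [{"fingers":1,"dx":0,"dy":-0.001,"dz":0,"roll":0},{"fingers":1,"dx":0,"dy":-0.002,"dz":0,"roll":0}]}}

```text
time: 18.8
tool_pos: [0.5159, 0.3418, 0.0726]
tcp_rot: [-2.061, -2.371, 0.0]
wrist_force: [0.3, -0.2, -0.1]
width: 0.0
grip_force: 0.0
```

>>> {"name": "step_arm", "arguments": {"commands": [{"fingers":1,"dx":0,"dy":-0.001,"dz":0,"roll":0},{"fingers":1,"dx":0,"dy":-0.002,"dz":0,"roll":0},{"fingers":1,"dx":0,"dy":-0.003,"dz":0,"roll":0}]}}

```text
time: 19.18
tool_pos: [0.5129, 0.3414, 0.0726]
tcp_rot: [-2.061, -2.371, 0.0]
wrist_force: [-0.7, 0.0, -0.6]
width: -0.001
grip_force: 0.0
```

>>> {"name": "step_arm", "arguments": {"commands": [{"fingers":1,"dx":0,"dy":-0.001,"dz":0,"roll":0},{"fingers":1,"dx":0,"dy":-0.002,"dz":0,"roll":0}]}}

```text
time: 19.42
tool_pos: [0.5109, 0.3411, 0.0726]
tcp_rot: [2.061, 2.371, 0.0]
wrist_force: [-0.1, -0.4, -0.0]
width: -0.001
grip_force: 0.0
```

>>> {"name": "step_arm", "arguments": {"commands": [{"fingers":1,"dx":0,"dy":-0.001,"dz":0,"roll":0},{"fingers":1,"dx":0,"dy":-0.002,"dz":0,"roll":0}]}}

```text
time: 19.68
tool_pos: [0.5093, 0.3409, 0.0727]
tcp_rot: [2.061, 2.37, 0.001]
wrist_force: [1.9, -0.2, 0.4]
width: -0.002
grip_force: 0.7
```

>>> {"name": "step_arm", "arguments": {"commands": [{"fingers":1,"dx":0,"dy":-0.001,"dz":0,"roll":0},{"fingers":1,"dx":0,"dy":-0.002,"dz":0,"roll":0}]}}

```text
time: 19.92
tool_pos: [0.5087, 0.3409, 0.0735]
tcp_rot: [2.06, 2.369, 0.005]
wrist_force: [6.6, -0.4, 1.9]
width: -0.003
grip_force: 2.8
```

>>> {"name": "step_arm", "arguments": {"commands": [{"fingers":1,"dx":0,"dy":-0.001,"dz":0,"roll":0},{"fingers":1,"dx":0,"dy":-0.002,"dz":0,"roll":0}]}}

```text
time: 20.18
tool_pos: [0.5082, 0.3409, 0.0743]
tcp_rot: [2.059, 2.368, 0.009]
wrist_force: [9.5, -1.0, 1.7]
width: 0.0
grip_force: 4.0
```

>>> {"name": "step_arm", "arguments": {"commands": [{"fingers":1,"dx":0,"dy":0.012,"dz":0,"roll":0},{"fingers":1,"dx":0,"dy":0.012,"dz":-0.05,"roll":0},{"fingers":1,"dx":-0.081,"dy":-0.03,"dz":-0.05,"roll":0},{"fingers":1,"dx":-0.081,"dy":-0.03,"dz":-0.05,"roll":0},{"fingers":1,"dx":-0.081,"dy":-0.03,"dz":-0.05,"roll":0},{"fingers":1,"dx":-0.081,"dy":-0.03,"dz":-0.01,"roll":0},{"fingers":1,"dx":-0.081,"dy":-0.03,"dz":0.012,"roll":0},{"fingers":1,"dx":-0.081,"dy":-0.03,"dz":0.012,"roll":0}]}}

```text
time: 21.18
tool_pos: [0.4848, 0.2559, 0.0582]
tcp_rot: [-2.059, -2.369, 0.008]
wrist_force: [-0.6, -0.3, -0.9]
width: -0.002
grip_force: 0.0
```

>>> {"name": "step_arm", "arguments": {"commands": [{"fingers":1,"dx":0.001,"dy":0,"dz":0,"roll":0},{"fingers":1,"dx":0.003,"dy":0,"dz":0,"roll":0}]}}

```text
time: 21.42
tool_pos: [0.4874, 0.2598, 0.062]
tcp_rot: [2.061, 2.37, 0.004]
wrist_force: [0.2, -0.4, 0.4]
width: 0.001
grip_force: 0.0
```

>>> {"name": "step_arm", "arguments": {"commands": [{"fingers":1,"dx":0.001,"dy":0,"dz":0,"roll":0},{"fingers":1,"dx":0.002,"dy":0,"dz":0.001,"roll":0},{"fingers":1,"dx":0.003,"dy":0,"dz":0.001,"roll":0}]}}

```text
time: 21.8
tool_pos: [0.4857, 0.2619, 0.0598]
tcp_rot: [2.061, 2.371, 0.0]
wrist_force: [0.7, 1.1, 0.4]
width: 0.001
grip_force: 0.0
```

>>> {"name": "step_arm", "arguments": {"commands": [{"fingers":1,"dx":0.001,"dy":0,"dz":0,"roll":0},{"fingers":1,"dx":0.002,"dy":0,"dz":0,"roll":0},{"fingers":1,"dx":0.003,"dy":0,"dz":0,"roll":0}]}}

```text
time: 22.18
tool_pos: [0.4853, 0.2648, 0.0596]
tcp_rot: [-2.061, -2.371, 0.0]
wrist_force: [-0.1, -0.1, -1.0]
width: -0.002
grip_force: 0.0
```

>>> {"name": "step_arm", "arguments": {"commands": [{"fingers":1,"dx":0.001,"dy":0,"dz":0,"roll":0},{"fingers":1,"dx":0.002,"dy":0,"dz":0,"roll":0}]}}

```text
time: 22.42
tool_pos: [0.4851, 0.2664, 0.0596]
tcp_rot: [2.061, 2.371, -0.001]
wrist_force: [0.4, -2.6, 0.6]
width: -0.003
grip_force: 1.1
```

>>> {"name": "step_arm", "arguments": {"commands": [{"fingers":1,"dx":0.001,"dy":0,"dz":0,"roll":0},{"fingers":1,"dx":0.002,"dy":0,"dz":0,"roll":0}]}}

```text
time: 22.68
tool_pos: [0.4848, 0.2687, 0.0596]
tcp_rot: [2.061, 2.371, -0.0]
wrist_force: [0.2, -2.6, 1.1]
width: 0.001
grip_force: 1.0
```

>>> {"name": "step_arm", "arguments": {"commands": [{"fingers":1,"dx":0.001,"dy":0,"dz":0,"roll":0},{"fingers":1,"dx":0.002,"dy":0,"dz":0,"roll":0}]}}

```text
time: 22.92
tool_pos: [0.4845, 0.2708, 0.0596]
tcp_rot: [-2.061, -2.371, -0.0]
wrist_force: [0.8, -1.5, 1.2]
width: 0.002
grip_force: 1.0
```

>>> {"name": "step_arm", "arguments": {"commands": [{"fingers":1,"dx":0.001,"dy":0,"dz":0,"roll":0},{"fingers":1,"dx":0.002,"dy":0,"dz":0,"roll":0}]}}

```text
time: 23.18
tool_pos: [0.4844, 0.2715, 0.0596]
tcp_rot: [2.059, 2.37, -0.003]
wrist_force: [1.7, -9.1, 1.6]
width: -0.001
grip_force: 4.6
```

>>> {"name": "step_arm", "arguments": {"commands": [{"fingers":1,"dx":0.001,"dy":0,"dz":0,"roll":0},{"fingers":1,"dx":0.001,"dy":0,"dz":0,"roll":0},{"fingers":1,"dx":-0.01,"dy":0,"dz":0,"roll":0},{"fingers":1,"dx":-0.03,"dy":0,"dz":-0.06,"roll":0},{"fingers":-1,"dx":-0.09,"dy":0.02,"dz":-0.06,"roll":0},{"fingers":-1,"dx":-0.15,"dy":0.04,"dz":-0.06,"roll":0},{"fingers":-1,"dx":-0.15,"dy":0.04,"dz":-0.06,"roll":0}]}}

```text
time: 24.05
tool_pos: [0.5466, 0.1268, 0.1203]
tcp_rot: [2.067, 2.364, 0.003]
wrist_force: [0.5, -0.5, 0.1]
width: 0.635
grip_force: 0.0
```

Run:
```python
from h import *
go((587,-93.4,60,10.9))
p,d=cam('top')
a=cv2.resize(p[185:245,138:218],(480,360),interpolation=cv2.INTER_CUBIC)
b=cv2.resize(p[155:245,230:350],(320,240),interpolation=cv2.INTER_CUBIC)
o=np.zeros((360,800,3),np.uint8);o[:,:480]=a;o[:240,480:]=b
cv2.imwrite('pics/t5.png',o)
```

```text
t 24.05 tcp [546.6 126.8 120.3] az 7.7 F [ 0.5 -0.5  0.1] w 0.635 grip 0.0
(587, -93.4, 60, 10.9) -> d [-0.2236  0.0105  0.0602] roll -3.2
```

View pics/t5.png

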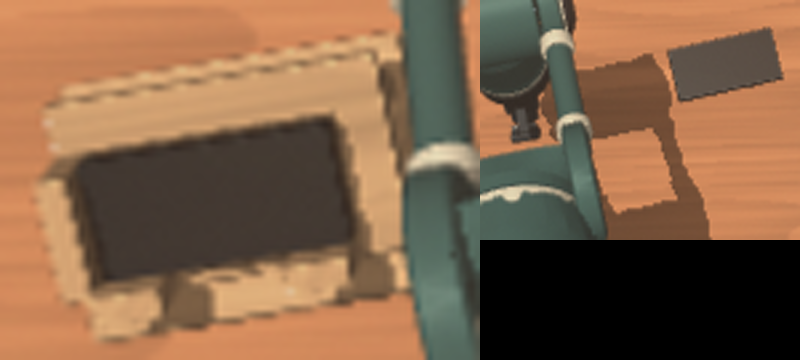

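The second slate sits snug against the ledge (bottom) and cheek (left), and the last sound slate at the right is undisturbed. I'll fetch it.

>>> {"name": "step_arm", "arguments": {"commands": [{"fingers":-1,"dx":-0.224,"dy":0.011,"dz":0.03,"roll":-3.2},{"fingers":-1,"dx":-0.224,"dy":0.011,"dz":0.03,"roll":-3.2},{"fingers":-1,"dx":-0.224,"dy":0.011,"dz":0.03,"roll":-3.2},{"fingers":-1,"dx":-0.224,"dy":0.011,"dz":0.06,"roll":-3.2},{"fingers":-1,"dx":-0.224,"dy":0.011,"dz":0.09,"roll":-3.2},{"fingers":-1,"dx":-0.224,"dy":0.011,"dz":0.09,"roll":-3.2},{"fingers":-1,"dx":-0.224,"dy":0.011,"dz":0.09,"roll":-3.2}]}}

```text
time: 24.98
tool_pos: [0.5871, -0.0892, 0.0303]
tcp_rot: [1.992, 2.429, 0.001]
wrist_force: [0.8, 0.1, 0.4]
width: 0.998
grip_force: 0.0
```

Run:
```python
from h import *
go((587,-93.4,-2,10.9))
```

```text
t 24.98 tcp [587.1 -89.2  30.3] az 11.3 F [0.8 0.1 0.4] w 0.998 grip 0.0
(587, -93.4, -2, 10.9) -> d [-0.0041 -0.001   0.0323] roll 0.4
```

>>> {"name": "step_arm", "arguments": {"commands": [{"fingers":-1,"dx":-0.004,"dy":0,"dz":0.02,"roll":0.4},{"fingers":-1,"dx":-0.004,"dy":0,"dz":0.032,"roll":0.4},{"fingers":-1,"dx":-0.004,"dy":0,"dz":0.032,"roll":0.4},{"fingers":1,"dx":-0.004,"dy":0,"dz":0.032,"roll":0.4},{"fingers":1,"dx":-0.004,"dy":0,"dz":0.032,"roll":0.4},{"fingers":1,"dx":-0.004,"dy":0,"dz":0.032,"roll":0.4},{"fingers":1,"dx":-0.004,"dy":0,"dz":0.032,"roll":0.4},{"fingers":1,"dx":-0.004,"dy":0,"dz":0.032,"roll":0.4}], "squeeze": 50}}

```text
time: 25.98
tool_pos: [0.5883, -0.0946, -0.0016]
tcp_rot: [2.002, 2.419, 0.001]
wrist_force: [0.2, -0.2, 4.9]
width: 0.687
grip_force: 55.1
```

>>> {"name": "step_arm", "arguments": {"commands": [{"fingers":1,"dx":0,"dy":0,"dz":-0.05,"roll":0},{"fingers":1,"dx":0,"dy":0,"dz":-0.11,"roll":0},{"fingers":1,"dx":0,"dy":0,"dz":-0.15,"roll":0},{"fingers":1,"dx":0,"dy":0,"dz":-0.15,"roll":0}]}}

```text
time: 26.48
tool_pos: [0.5901, -0.095, 0.1517]
tcp_rot: [1.999, 2.415, 0.006]
wrist_force: [-0.1, 0.1, -2.0]
width: 0.683
grip_force: 55.3
```

Run:
```python
from h import *
go((476.4,335,140,7.8))
```

```text
t 26.48 tcp [590.1 -95.  151.7] az 10.8 F [-0.1  0.1 -2. ] w 0.683 grip 55.3
(476.4, 335, 140, 7.8) -> d [ 0.4437 -0.0313  0.0102] roll 3.0
```

>>> {"name": "step_arm", "arguments": {"commands": [{"fingers":1,"dx":0.441,"dy":-0.03,"dz":0.01,"roll":3},{"fingers":1,"dx":0.441,"dy":-0.03,"dz":0.01,"roll":3},{"fingers":1,"dx":0.441,"dy":-0.03,"dz":0.01,"roll":3},{"fingers":1,"dx":0.441,"dy":-0.03,"dz":0.01,"roll":3},{"fingers":1,"dx":0.441,"dy":-0.03,"dz":0.01,"roll":3},{"fingers":1,"dx":0.441,"dy":-0.03,"dz":0.01,"roll":3},{"fingers":1,"dx":0.441,"dy":-0.03,"dz":0.01,"roll":3},{"fingers":1,"dx":0.441,"dy":-0.03,"dz":0.01,"roll":3}]}}

```text
time: 27.48
tool_pos: [0.4723, 0.3359, 0.1348]
tcp_rot: [-2.058, -2.371, 0.006]
wrist_force: [-0.2, 0.5, -1.3]
width: 0.684
grip_force: 55.2
```

>>> {"name": "step_arm", "arguments": {"commands": [{"fingers":1,"dx":0,"dy":0,"dz":0,"roll":0},{"fingers":1,"dx":0,"dy":0,"dz":0,"roll":0},{"fingers":1,"dx":0,"dy":0,"dz":0,"roll":0}]}}

```text
time: 27.85
tool_pos: [0.4758, 0.3317, 0.1373]
tcp_rot: [-2.068, -2.365, 0.001]
wrist_force: [0.1, 0.4, -1.9]
width: 0.678
grip_force: 55.2
```

Run:
```python
from h import *
go((477.7,332.3,81.5,8))
```

```text
t 27.85 tcp [475.8 331.7 137.3] az 7.7 F [ 0.1  0.4 -1.9] w 0.678 grip 55.2
(477.7, 332.3, 81.5, 8) -> d [0.0004 0.002  0.0558] roll -0.3
```

>>> {"name": "step_arm", "arguments": {"commands": [{"fingers":1,"dx":0,"dy":0.002,"dz":0.03,"roll":0},{"fingers":1,"dx":0,"dy":0.002,"dz":0.05,"roll":0},{"fingers":1,"dx":0,"dy":0.002,"dz":0.055,"roll":0},{"fingers":1,"dx":0,"dy":0.002,"dz":0.055,"roll":0}]}}

```text
time: 28.35
tool_pos: [0.4774, 0.333, 0.0823]
tcp_rot: [-2.066, -2.366, 0.001]
wrist_force: [0.4, 0.2, -0.8]
width: 0.684
grip_force: 55.2
```

>>> {"name": "step_arm", "arguments": {"commands": [{"fingers":1,"dx":0,"dy":0,"dz":0.001,"roll":0},{"fingers":1,"dx":0,"dy":0,"dz":0.001,"roll":0}]}}

```text
time: 28.6
tool_pos: [0.478, 0.3338, 0.0825]
tcp_rot: [2.065, 2.367, 0.002]
wrist_force: [-0.0, 0.9, -2.1]
width: 0.685
grip_force: 55.2
```

>>> {"name": "step_arm", "arguments": {"commands": [{"fingers":1,"dx":-0.001,"dy":0,"dz":0.001,"roll":0},{"fingers":-1,"dx":-0.001,"dy":0,"dz":0.001,"roll":0},{"fingers":-1,"dx":-0.001,"dy":0,"dz":0.001,"roll":0},{"fingers":-1,"dx":-0.001,"dy":0,"dz":0.001,"roll":0},{"fingers":-1,"dx":-0.001,"dy":0,"dz":-0.03,"roll":0},{"fingers":1,"dx":-0.001,"dy":0,"dz":-0.07,"roll":0},{"fingers":1,"dx":0.003,"dy":0.044,"dz":-0.07,"roll":0},{"fingers":1,"dx":0.003,"dy":0.044,"dz":-0.07,"roll":0}]}}

```text
time: 29.6
tool_pos: [0.5235, 0.3432, 0.1529]
tcp_rot: [2.066, 2.365, 0.006]
wrist_force: [-0.3, -0.4, -0.2]
width: 0.377
grip_force: 0.0
```

Run:
```python
from h import *
go((517.5,341.5,82,8))
p,d=cam('scene');cv2.imwrite('pics/s6.png',cv2.resize(p[190:310,280:440],(800,600),interpolation=cv2.INTER_CUBIC))
```

```text
t 29.6 tcp [523.5 343.2 152.9] az 7.7 F [-0.3 -0.4 -0.2] w 0.377 grip 0.0
(517.5, 341.5, 82, 8) -> d [-0.0009 -0.0064  0.0709] roll -0.3
```

View pics/s6.png

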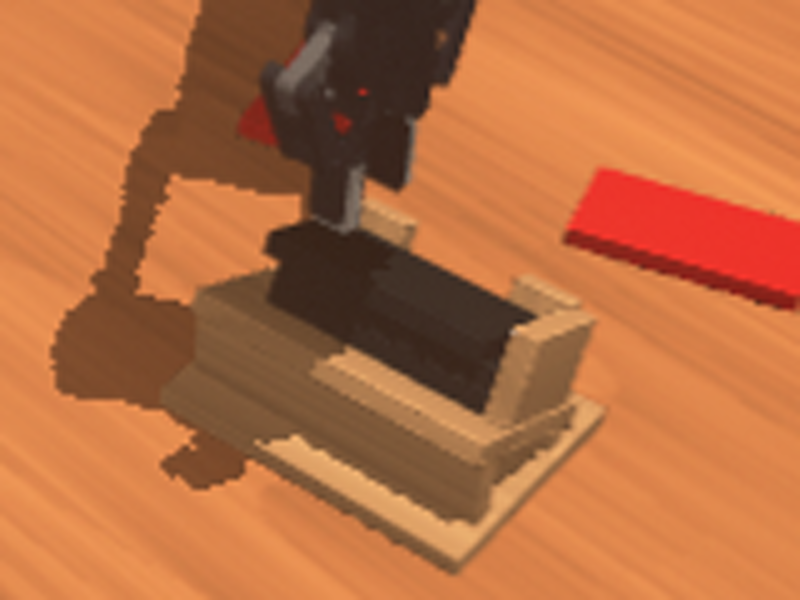

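The third slate lies flat on the pile, a few mm short of the cheek. I'll press it down the slope, then along to the cheek.

>>> {"name": "step_arm", "arguments": {"commands": [{"fingers":1,"dx":0,"dy":-0.003,"dz":0,"roll":0},{"fingers":1,"dx":0,"dy":-0.003,"dz":0,"roll":0},{"fingers":1,"dx":0,"dy":-0.003,"dz":0.05,"roll":0},{"fingers":1,"dx":0,"dy":-0.003,"dz":0.07,"roll":0},{"fingers":1,"dx":0,"dy":-0.004,"dz":0.07,"roll":0},{"fingers":1,"dx":0,"dy":-0.005,"dz":0.07,"roll":0}]}}

```text
time: 30.4
tool_pos: [0.5163, 0.3422, 0.0828]
tcp_rot: [2.065, 2.367, 0.002]
wrist_force: [-0.3, 0.3, 0.7]
width: -0.002
grip_force: 0.0
```

>>> {"name": "step_arm", "arguments": {"commands": [{"fingers":1,"dx":0,"dy":-0.002,"dz":0,"roll":0},{"fingers":1,"dx":0,"dy":-0.004,"dz":0,"roll":0},{"fingers":1,"dx":0,"dy":-0.005,"dz":0,"roll":0},{"fingers":1,"dx":0,"dy":-0.006,"dz":0,"roll":0}]}}

```text
time: 30.9
tool_pos: [0.5098, 0.3409, 0.0819]
tcp_rot: [2.065, 2.367, 0.001]
wrist_force: [0.4, 0.2, -0.3]
width: 0.002
grip_force: 0.0
```

>>> {"name": "step_arm", "arguments": {"commands": [{"fingers":1,"dx":0,"dy":-0.001,"dz":0,"roll":0},{"fingers":1,"dx":0,"dy":-0.002,"dz":0,"roll":0},{"fingers":1,"dx":0,"dy":-0.003,"dz":0,"roll":0}]}}

```text
time: 31.28
tool_pos: [0.5076, 0.3406, 0.082]
tcp_rot: [2.065, 2.366, 0.003]
wrist_force: [3.7, -0.5, 0.6]
width: -0.006
grip_force: 1.5
```

>>> {"name": "step_arm", "arguments": {"commands": [{"fingers":1,"dx":0,"dy":-0.001,"dz":0,"roll":0},{"fingers":1,"dx":0,"dy":-0.002,"dz":0,"roll":0}]}}

```text
time: 31.52
tool_pos: [0.5069, 0.3407, 0.0828]
tcp_rot: [2.064, 2.365, 0.006]
wrist_force: [6.0, -0.2, 3.2]
width: 0.001
grip_force: 3.3
```

>>> {"name": "step_arm", "arguments": {"commands": [{"fingers":1,"dx":0,"dy":-0.001,"dz":0,"roll":0},{"fingers":1,"dx":0,"dy":-0.002,"dz":0,"roll":0}]}}

```text
time: 31.78
tool_pos: [0.5064, 0.3407, 0.0837]
tcp_rot: [2.062, 2.364, 0.01]
wrist_force: [9.7, -0.8, 3.0]
width: 0.002
grip_force: 4.5
```

>>> {"name": "step_arm", "arguments": {"commands": [{"fingers":1,"dx":0,"dy":-0.001,"dz":0,"roll":0},{"fingers":1,"dx":0,"dy":-0.002,"dz":0,"roll":0}]}}

```text
time: 32.02
tool_pos: [0.5058, 0.3406, 0.0846]
tcp_rot: [2.061, 2.363, 0.014]
wrist_force: [10.7, -1.7, 4.5]
width: -0.001
grip_force: 5.7
```

>>> {"name": "step_arm", "arguments": {"commands": [{"fingers":1,"dx":0,"dy":-0.001,"dz":0,"roll":0},{"fingers":1,"dx":0,"dy":-0.002,"dz":0,"roll":0}]}}

```text
time: 32.28
tool_pos: [0.5049, 0.3406, 0.0854]
tcp_rot: [2.061, 2.362, 0.017]
wrist_force: [0.3, 0.7, 2.8]
width: 0.0
grip_force: 0.0
```

>>> {"name": "step_arm", "arguments": {"commands": [{"fingers":1,"dx":0,"dy":0.02,"dz":0,"roll":0},{"fingers":1,"dx":0,"dy":0.025,"dz":-0.05,"roll":0},{"fingers":1,"dx":-0.083,"dy":-0.028,"dz":-0.05,"roll":0},{"fingers":1,"dx":-0.083,"dy":-0.028,"dz":-0.05,"roll":0},{"fingers":1,"dx":-0.083,"dy":-0.028,"dz":-0.05,"roll":0},{"fingers":1,"dx":-0.083,"dy":-0.028,"dz":-0.03,"roll":0},{"fingers":1,"dx":-0.083,"dy":-0.028,"dz":0,"roll":0},{"fingers":1,"dx":-0.083,"dy":-0.028,"dz":0,"roll":0}]}}

```text
time: 33.28
tool_pos: [0.4799, 0.2529, 0.079]
tcp_rot: [-2.063, -2.365, 0.009]
wrist_force: [0.3, 1.3, 0.7]
width: -0.002
grip_force: 0.0
```

```bash
cat > pile.py <<'E'
from h import *
# dark region corners of pile top in deck frame, top camera
p,d=cam('top');P=cloud('top',d)
hsv=cv2.cvtColor(p,cv2.COLOR_BGR2HSV)
v=hsv[185:245,138:218,2]
yaw=np.radians(7.8);h=np.array([np.cos(yaw),np.sin(yaw)]);q=np.array([-h[1],h[0]])
Q=P[185:245,138:218];D=Q[...,:2]*1000-np.array([447.9,395.2]);pp=D@h;qq=D@q;z=Q[...,2]*1000-32
X=pp*.921+z*.389;Y=qq;Z=-pp*.389+z*.921
ok=(v<80)&(X>5)&(X<55)&(Y>-110)&(Y<-10)
print('Z of top med',np.median(Z[ok]).round(1),'slope dZ/dX,dZ/dY',np.linalg.lstsq(np.c_[X[ok],Y[ok],np.ones(ok.sum())],Z[ok],rcond=None)[0][:2].round(3),
 'std',Z[ok].std().round(2),'n',ok.sum())
m=(v<80).astype(np.uint8);n,l,st,ce=cv2.connectedComponentsWithStats(m)
i=1+np.argmax(st[1:,4]);mm=l==i
print('X pct',np.percentile(X[mm&(Y>-100)&(Y<-20)],[1,50,99]).round(1),'Y pct',np.percentile(Y[mm&(X>10)&(X<50)],[1,50,99]).round(1))
E
python3 - <<'E'
exec(open('pile.py').read())
go()
E
```

```text
Z of top med 36.4 slope dZ/dX,dZ/dY [ 0.025 -0.006] std 2.54 n 216
X pct [-9.6 13.5 34.8] Y pct [-157.2  -71.2  -26.5]
t 33.33 tcp [481.2 253.5  80.5] az 7.8 F [-0.   0.4 -0.3] w -0.003 grip 0.0
```

>>> {"name": "step_arm", "arguments": {"commands": [{"fingers":1,"dx":0,"dy":0.003,"dz":0.015,"roll":0},{"fingers":1,"dx":0.002,"dy":0.003,"dz":0.019,"roll":0},{"fingers":1,"dx":0.005,"dy":0.003,"dz":0.019,"roll":0},{"fingers":1,"dx":0.008,"dy":0.003,"dz":0.019,"roll":0},{"fingers":1,"dx":0.009,"dy":0.003,"dz":0.019,"roll":0},{"fingers":1,"dx":0.01,"dy":0.003,"dz":0.019,"roll":0}]}}

```text
time: 34.08
tool_pos: [0.4841, 0.2638, 0.063]
tcp_rot: [2.065, 2.367, 0.001]
wrist_force: [-0.9, -1.1, -0.5]
width: -0.002
grip_force: 0.0
```

>>> {"name": "step_arm", "arguments": {"commands": [{"fingers":1,"dx":0.001,"dy":0,"dz":0,"roll":0},{"fingers":1,"dx":0.002,"dy":0,"dz":0,"roll":0},{"fingers":1,"dx":0.003,"dy":0,"dz":0,"roll":0}]}}

```text
time: 34.45
tool_pos: [0.4837, 0.2665, 0.0628]
tcp_rot: [2.065, 2.367, -0.0]
wrist_force: [0.7, -3.1, 1.0]
width: -0.004
grip_force: 1.0
```

>>> {"name": "step_arm", "arguments": {"commands": [{"fingers":1,"dx":0.001,"dy":0,"dz":0,"roll":0},{"fingers":1,"dx":0.002,"dy":0,"dz":0,"roll":0},{"fingers":1,"dx":0.003,"dy":0,"dz":0,"roll":0}]}}

```text
time: 34.83
tool_pos: [0.4833, 0.2696, 0.0627]
tcp_rot: [2.065, 2.367, 0.0]
wrist_force: [1.1, -3.2, 1.7]
width: -0.0
grip_force: 1.2
```

>>> {"name": "step_arm", "arguments": {"commands": [{"fingers":1,"dx":0.001,"dy":0,"dz":0,"roll":0},{"fingers":1,"dx":0.002,"dy":0,"dz":0,"roll":0}]}}

```text
time: 35.08
tool_pos: [0.483, 0.2712, 0.0627]
tcp_rot: [2.064, 2.367, -0.001]
wrist_force: [1.5, -5.5, 2.1]
width: 0.002
grip_force: 3.2
```

>>> {"name": "step_arm", "arguments": {"commands": [{"fingers":1,"dx":0.001,"dy":0,"dz":0,"roll":0},{"fingers":1,"dx":0.002,"dy":0,"dz":0,"roll":0}]}}

```text
time: 35.33
tool_pos: [0.483, 0.2712, 0.0627]
tcp_rot: [2.062, 2.366, -0.005]
wrist_force: [3.8, -12.7, 4.9]
width: 0.001
grip_force: 6.8
```

>>> {"name": "step_arm", "arguments": {"commands": [{"fingers":1,"dx":0.001,"dy":0,"dz":0,"roll":0},{"fingers":1,"dx":0.002,"dy":0,"dz":0,"roll":0}]}}

```text
time: 35.58
tool_pos: [0.483, 0.2713, 0.0627]
tcp_rot: [2.059, 2.365, -0.009]
wrist_force: [4.2, -19.8, 7.2]
width: -0.004
grip_force: 10.3
```

>>> {"name": "step_arm", "arguments": {"commands": [{"fingers":1,"dx":-0.015,"dy":0,"dz":0,"roll":0},{"fingers":1,"dx":-0.02,"dy":0.01,"dz":-0.055,"roll":0},{"fingers":1,"dx":0.062,"dy":0.046,"dz":-0.06,"roll":0},{"fingers":1,"dx":0.062,"dy":0.046,"dz":-0.06,"roll":0},{"fingers":1,"dx":0.062,"dy":0.046,"dz":-0.06,"roll":0},{"fingers":1,"dx":0.062,"dy":0.046,"dz":-0.03,"roll":0},{"fingers":1,"dx":0.062,"dy":0.046,"dz":-0.011,"roll":0},{"fingers":1,"dx":0.062,"dy":0.046,"dz":-0.01,"roll":0}]}}

```text
time: 36.58
tool_pos: [0.5173, 0.3414, 0.0698]
tcp_rot: [-2.065, -2.365, 0.008]
wrist_force: [-0.1, 0.2, 0.2]
width: -0.002
grip_force: 0.0
```

>>> {"name": "step_arm", "arguments": {"commands": [{"fingers":1,"dx":0,"dy":-0.003,"dz":0,"roll":0},{"fingers":1,"dx":0,"dy":-0.005,"dz":0,"roll":0},{"fingers":1,"dx":0,"dy":-0.006,"dz":0,"roll":0},{"fingers":1,"dx":0,"dy":-0.007,"dz":0,"roll":0}]}}

```text
time: 37.08
tool_pos: [0.5128, 0.3425, 0.0733]
tcp_rot: [2.065, 2.367, 0.002]
wrist_force: [-0.4, -0.5, 0.1]
width: 0.001
grip_force: 0.0
```

>>> {"name": "step_arm", "arguments": {"commands": [{"fingers":1,"dx":0,"dy":-0.001,"dz":0,"roll":0},{"fingers":1,"dx":0,"dy":-0.002,"dz":0,"roll":0},{"fingers":1,"dx":0,"dy":-0.003,"dz":0,"roll":0}]}}

```text
time: 37.45
tool_pos: [0.5113, 0.3422, 0.0734]
tcp_rot: [2.064, 2.366, 0.005]
wrist_force: [6.0, -1.2, 0.1]
width: -0.003
grip_force: 2.6
```

>>> {"name": "step_arm", "arguments": {"commands": [{"fingers":1,"dx":0,"dy":-0.001,"dz":0,"roll":0},{"fingers":1,"dx":0,"dy":-0.002,"dz":0,"roll":0}]}}

```text
time: 37.7
tool_pos: [0.5109, 0.3422, 0.0742]
tcp_rot: [2.063, 2.365, 0.009]
wrist_force: [9.7, -1.9, 1.1]
width: -0.003
grip_force: 4.1
```

>>> {"name": "step_arm", "arguments": {"commands": [{"fingers":1,"dx":0,"dy":-0.001,"dz":0,"roll":0},{"fingers":1,"dx":0,"dy":-0.002,"dz":0,"roll":0}]}}

```text
time: 37.95
tool_pos: [0.5106, 0.3422, 0.075]
tcp_rot: [2.061, 2.363, 0.013]
wrist_force: [11.8, -1.4, 2.7]
width: -0.003
grip_force: 5.4
```

>>> {"name": "step_arm", "arguments": {"commands": [{"fingers":1,"dx":0,"dy":0.02,"dz":0,"roll":0},{"fingers":1,"dx":0,"dy":0.025,"dz":-0.05,"roll":0},{"fingers":1,"dx":-0.06,"dy":0.025,"dz":-0.06,"roll":0},{"fingers":1,"dx":-0.36,"dy":0.025,"dz":-0.06,"roll":0},{"fingers":1,"dx":-0.36,"dy":0.025,"dz":-0.06,"roll":0},{"fingers":1,"dx":-0.36,"dy":0.025,"dz":-0.06,"roll":0},{"fingers":1,"dx":-0.36,"dy":0.025,"dz":-0.06,"roll":0},{"fingers":1,"dx":-0.36,"dy":0.025,"dz":-0.06,"roll":0}]}}

```text
time: 38.95
tool_pos: [0.5785, -0.0141, 0.1325]
tcp_rot: [-2.066, -2.365, 0.001]
wrist_force: [0.1, -0.5, -0.1]
width: -0.002
grip_force: 0.0
```

```bash
cat > rect.py <<'E'
from h import *
YAW=7.8;O=np.array([447.9,395.2,32.])
def deckpts(XYZ):
    y=np.radians(YAW);h=np.array([np.cos(y),np.sin(y),0]);q=np.array([-h[1],h[0],0]);k=np.array([0,0,1.])
    X=XYZ@np.array([[np.cos(.4),0,-np.sin(.4)],[0,1,0],[np.sin(.4),0,np.cos(.4)]]).T  # deck->p,q,z
    c,s=np.cos(.4),np.sin(.4)
    p=XYZ[:,0]*c-XYZ[:,2]*s;z=XYZ[:,0]*s+XYZ[:,2]*c
    return O+p[:,None]*h+XYZ[:,1:2]*q+z[:,None]*k
def proj(n,W):
    c=calibration(n);T=np.array(c['world_to_cam']);C=W/1000@T[:3,:3].T+T[:3,3]
    a=C[:,0]/-C[:,2];b=-C[:,1]/-C[:,2];r=1+c['k1']*(a*a+b*b);K=np.array(c['intrinsics'])
    return np.c_[K[0,0]*a*r+K[0,2],K[1,1]*b*r+K[1,2]]
def rectify(n,img,Z,xs,ys):
    g=np.array([(x,y,Z) for x in xs for y in ys],float)
    uv=proj(n,deckpts(g)).astype(np.float32).reshape(len(xs),len(ys),2)
    return cv2.remap(img,uv[...,0],uv[...,1],cv2.INTER_LINEAR)
E
python3 - <<'E'
from rect import *
go()
for n in('top','scene'):
    p,d=cam(n);g=cv2.cvtColor(p,cv2.COLOR_BGR2HSV)[...,2]
    xs=np.arange(-20,84,4);ys=np.arange(-136,16,4)
    r=rectify(n,g,36,xs,ys)
    print(n,'cols y',ys[0],'..',ys[-1])
    for x,row in zip(xs[::-1],r[::-1]): print('%4d'%x,' '.join('%3d'%v for v in row))
exec(open('pile.py').read())
E
```

```text
t 38.95 tcp [578.5 -14.1 132.5] az 7.7 F [ 0.1 -0.5 -0.1] w -0.002 grip 0.0
top cols y -136 .. 12
  80 202 203 204 204 204 203 204 206 205 205 205 206 205 206 206 207 208 206 207 207 208 207 207 208 209 207 207 207 208 207 206 206 206 207 205 202 192 195
  76 196 196 196 196 196 196 198 197 197 197 197 199 198 198 198 199 199 199 199 199 199 199 199 200 201 201 201 200 201 202 201 201 201 202 201 200 196 197
  72 197 198 198 198 198 199 198 199 199 199 199 199 200 199 199 199 200 200 200 200 200 201 200 199 201 201 201 200 200 202 202 201 201 201 202 207 202 199
  68 204 204 206 175 164 152 149 157 169 153 152 154 152 156 152 144 141 157 153 148 140 153 154 148 137 150 155 144 139 146 154 143 154 168 176 175 189 195
  64 202 202 193 104  73  71  76  76  75  70  75  74  72  67  72  72  69  68  68  72  67  68  65  71  68  66  65  64  68  67  64  58  71 101 128 130 151 188
  60 193 193 149  82  60  67  68  65  62  64  68  64  61  62  67  65  61  59  65  64  60  59  61  64  60  58  57  61  61  58  55  58  61  63  92 125 131 151
  56 191 167 115  79  60  71  71  70  70  70  70  70  69  69
[... 6604 characters left out ...]
83 188 156 205 223 224 224 224 226 226 226 226 226 227 224 223 218 188 178 174 178 185 183 203 215 218 222 175
 -12 222 221 221 209 179 180 174 180 189 184 182 164 163 220 224 225 225 226 226 227 227 225 225 225 221 221 193 181 174 173 182 185 181 188 214 218 214 186
 -16 220 221 221 208 187 189 186 190 198 194 181 151 197 225 226 226 226 226 226 225 223 222 221 221 219 214 177 187 182 173 187 192 185 179 207 218 213 204
 -20 221 221 221 218 201 205 209 207 214 214 177 162 215 226 226 225 224 224 224 220 218 218 219 219 219 199 192 199 202 199 204 210 203 193 198 219 221 220
Z of top med 36.2 slope dZ/dX,dZ/dY [ 0.015 -0.001] std 2.51 n 595
X pct [ 1.4 33.5 60. ] Y pct [-118.9  -60.3    0.8]
```

Run:
```python
from rect import *
p,d=load('top');L=cv2.cvtColor(p,cv2.COLOR_BGR2HSV)[...,2]
sat=cv2.cvtColor(p,cv2.COLOR_BGR2HSV)[...,1]
def prof(xs,ya,yb,img=L): return rectify('top',img,36,xs,np.arange(ya,yb,1.)).mean(1).round().astype(int)
lo=np.arange(-8,9,1.);hi=np.arange(50,74,1.)
print('x',lo.astype(int))
for a,b in((-116,-94),(-86,-62),(-60,-36),(-26,-6)): print(a,b,prof(lo,a,b))
print('x',hi.astype(int))
for a,b in((-115,-90),(-85,-60),(-60,-35),(-30,-8)): print(a,b,prof(hi,a,b),'S',prof(hi,a,b,sat))
ys=np.arange(-130,-112,1.);print('y',ys.astype(int))
for a,b in((5,20),(20,40),(40,55)): print(rectify('top',L,36,np.arange(a,b,1.),ys).mean(0).round().astype(int))
ys=np.arange(-8,8,1.);print('y',ys.astype(int))
for a,b in((5,20),(20,40),(40,55)): print(rectify('top',L,36,np.arange(a,b,1.),ys).mean(0).round().astype(int))
```

```text
x [-8 -7 -6 -5 -4 -3 -2 -1  0  1  2  3  4  5  6  7  8]
-116 -94 [207 206 203 195 177 152 128 107  92  80  74  72  70  70  70  70  70]
-86 -62 [186 161 138 122 116 112 105  96  86  78  73  70  69  69  69  69  68]
-60 -36 [141 131 123 117 112 108 101  92  83  75  70  68  67  67  67  67  67]
-26 -6 [201 197 192 183 167 146 123 103  87  75  68  66  65  65  65  65  65]
x [50 51 52 53 54 55 56 57 58 59 60 61 62 63 64 65 66 67 68 69 70 71 72 73]
-115 -90 [ 71  71  71  71  71  71  71  70  69  67  65  64  64  67  73  86 105 129
 156 179 194 200 199 197] S [ 76  75  74  74  73  73  74  75  77  82  87  90  92  94  98 102 107 111
 113 115 116 117 117 117]
-85 -60 [ 69  68  68  69  69  69  69  69  67  65  63  62  62  64  70  83 100 123
 150 175 193 199 200 198] S [ 72  73  73  73  73  73  74  75  77  81  85  88  91  93  96 101 106 111
 113 115 116 117 117 117]
-60 -35 [ 67  67  67  67  67  67  67  66  65  63  61  59  59  62  68  79  98 121
 147 171 188 199 200 199] S [ 71  70  70  70  70  70  70  71  74  78  83  87  90  93  97 101 106 110
 113 115 116 116 116 116]
-30 -8 [ 65  65  65  65  65  65  65  64  64  62  59  57  57  59  65  77  96 119
 146 173 192 200 201 201] S [ 66  66  66  66  66  66  66  67  70  75  80  84  87  88  92  97 104 109
 112 114 116 117 117 117]
y [-130 -129 -128 -127 -126 -125 -124 -123 -122 -121 -120 -119 -118 -117
 -116 -115 -114 -113]
[138 129 123 117 109  98  88  78  70  65  63  63  65  68  69  70  71  71]
[148 137 130 122 111  97  84  74  67  62  61  62  64  67  69  70  70  71]
[132 125 120 115 107  95  83  73  66  62  61  62  65  68  70  71  71  71]
y [-8 -7 -6 -5 -4 -3 -2 -1  0  1  2  3  4  5  6  7]
[ 65  65  65  65  65  65  64  65  66  70  78  96 125 155 177 193]
[ 65  65  65  65  65  64  64  64  67  71  80  98 125 152 175 192]
[ 65  65  65  64  64  64  65  66  68  71  78  94 121 149 172 189]
```

Run:
```python
from rect import *
p,d=load('top')
def prep(f):
    a=p.copy() if f is None else None
    if f is None: im=p[185:245,138:218]
    elif f=='stand': im=cv2.resize(cv2.imread('pics/stand.png'),(80,60),interpolation=cv2.INTER_AREA)
    else: im=cv2.resize(cv2.imread('pics/t5.png')[:,:480],(80,60),interpolation=cv2.INTER_AREA)
    o=np.zeros_like(p);o[185:245,138:218]=im;return o
def cross(xs,v,t):
    s=np.sign(v-t);i=np.where(s[:-1]*s[1:]<0)[0];return [round(float(xs[k]+(t-v[k])/(v[k+1]-v[k])*(xs[k+1]-xs[k])),1) for k in i]
for f,Z in(('stand',12),('t5',24),(None,36)):
    im=prep(f);H=cv2.cvtColor(im,cv2.COLOR_BGR2HSV).astype(np.float32);V,S=H[...,2],H[...,1]
    G=lambda img,z,xs,ys:rectify('top',img,z,xs,ys)
    lo=np.arange(-10,8,.5);hi=np.arange(45,80,.5)
    print(f,Z)
    for a,b in((-84,-64),(-58,-38)):
        v=G(V,Z,lo,np.arange(a,b,1.)).mean(1);print(' low gap V at',a,v[::2].round().astype(int))
    print(' block top edge(Z46) 140:',[cross(lo,G(V,46,lo,np.arange(a,b,1.)).mean(1),140) for a,b in((-112,-96),(-24,-8))])
    for a,b in((-110,-85),(-80,-50),(-45,-15)):
        v=G(V,Z,hi,np.arange(a,b,1.)).mean(1);s=G(S,Z,hi,np.arange(a,b,1.)).mean(1)
        print(' hi V130',cross(hi,v,130),' as Z=0:',cross(hi,G(V,0,hi,np.arange(a,b,1.)).mean(1),130),'S80',cross(hi,s,80),'S',s[20:44:2].round().astype(int))
    ys=np.arange(-135,-105,.5);v=G(V,Z,np.arange(10,50,1.),ys).mean(0);print(' yend V',v[16:44:2].round().astype(int))
    ys=np.arange(-10,10,.5);print(' cheek top(Z46) 130',cross(ys,G(V,46,np.arange(10,50,1.),ys).mean(0),130))
```

```text
stand 12
 low gap V at -84 [178 181 185 188 188 185 179 166 148 124 100  82  71  67  65  65  65  66]
 low gap V at -58 [170 181 187 189 189 185 177 165 145 119  96  80  71  66  64  64  64  64]
 block top edge(Z46) 140: [[1.2], [1.1]]
 hi V130 [61.9]  as Z=0: [59.0] S80 [57.6] S [ 73  74  77  82  90  99 106 111 114 116 117 117]
 hi V130 [62.0]  as Z=0: [59.1] S80 [57.9] S [ 72  73  76  81  89  99 107 112 114 116 117 117]
 hi V130 [61.9]  as Z=0: [59.0] S80 [58.3] S [ 68  69  72  78  87  97 106 111 113 115 116 116]
 yend V [200 198 193 181 164 142 120 100  84  75  70  68  67  68]
 cheek top(Z46) 130 [1.4]
t5 24
 low gap V at -84 [209 199 187 175 166 154 138 120 106  94  84  76  71  68  67  67  67  67]
 low gap V at -58 [173 169 164 167 173 174 163 144 121 101  86  76  70  67  66  66  66  66]
 block top edge(Z46) 140: [[1.7], [1.8]]
 hi V130 [64.2]  as Z=0: [58.4] S80 [59.9] S [ 65  65  67  70  74  81  89  97 103 108 112 114]
 hi V130 [64.4]  as Z=0: [58.6] S80 [59.8] S [ 68  68  69  71  75  81  88  96 103 108 111 113]
 hi V130 [64.4]  as Z=0: [58.6] S80 [60.0] S [ 65  65  66  68  73  80  88  95 102 108 111 113]
 yend V [170 152 135 117 100  85  73  65  62  61  63  65  66  67]
 cheek top(Z46) 130 [1.1]
None 36
 low gap V at -84 [212 203 185 160 136 121 115 111 104  95  86  78  73  70  69  69  69  69]
 low gap V at -58 [153 146 137 128 121 117 113 108 102  92  83  75  70  68  67  67  67  67]
 block top edge(Z46) 140: [[0.4], [0.3]]
 hi V130 [67.1]  as Z=0: [58.4] S80 [58.1] S [ 74  74  76  79  85  90  92  94  95  99 104 108]
 hi V130 [67.3]  as Z=0: [58.6] S80 [58.8] S [ 72  73  74  77  81  85  88  90  93  97 102 107]
 hi V130 [67.4]  as Z=0: [58.7] S80 [59.6] S [ 68  68  69  72  77  82  86  88  91  95  99 105]
 yend V [119 109  97  84  74  67  62  61  62  65  68  69  70  71]
 cheek top(Z46) 130 [1.3]
```

The edge profiles match the base slate's home position in x and yaw. One y profile hints at about 1 mm, so I'll give the top slate one last gentle nudge to the cheek.

>>> {"name": "step_arm", "arguments": {"commands": [{"fingers":1,"dx":0.274,"dy":-0.058,"dz":0,"roll":0},{"fingers":1,"dx":0.274,"dy":-0.058,"dz":0,"roll":0},{"fingers":1,"dx":0.274,"dy":-0.058,"dz":0,"roll":0},{"fingers":1,"dx":0.274,"dy":-0.058,"dz":0,"roll":0},{"fingers":1,"dx":0.274,"dy":-0.058,"dz":0,"roll":0},{"fingers":1,"dx":0.274,"dy":-0.058,"dz":0.03,"roll":0},{"fingers":1,"dx":0.274,"dy":-0.058,"dz":0.062,"roll":0},{"fingers":1,"dx":0.274,"dy":-0.058,"dz":0.062,"roll":0}]}}

```text
time: 40.1
tool_pos: [0.4806, 0.2517, 0.0677]
tcp_rot: [-2.061, -2.366, 0.01]
wrist_force: [1.1, -0.2, 0.3]
width: 0.005
grip_force: 0.0
```

>>> {"name": "step_arm", "arguments": {"commands": [{"fingers":1,"dx":0.001,"dy":0,"dz":0,"roll":0},{"fingers":1,"dx":0.003,"dy":0,"dz":0,"roll":0},{"fingers":1,"dx":0.005,"dy":0,"dz":0,"roll":0}]}}

```text
time: 40.48
tool_pos: [0.4849, 0.2571, 0.072]
tcp_rot: [2.065, 2.366, 0.004]
wrist_force: [0.2, 0.1, 0.4]
width: 0.001
grip_force: 0.0
```

>>> {"name": "step_arm", "arguments": {"commands": [{"fingers":1,"dx":0.003,"dy":0,"dz":0,"roll":0},{"fingers":1,"dx":0.006,"dy":0,"dz":0,"roll":0},{"fingers":1,"dx":0.009,"dy":0,"dz":0,"roll":0},{"fingers":1,"dx":0.011,"dy":0,"dz":0,"roll":0}]}}

```text
time: 40.98
tool_pos: [0.4823, 0.2677, 0.0706]
tcp_rot: [-2.065, -2.367, 0.0]
wrist_force: [-0.4, 0.1, -0.4]
width: -0.002
grip_force: 0.0
```

>>> {"name": "step_arm", "arguments": {"commands": [{"fingers":1,"dx":0.001,"dy":0,"dz":0,"roll":0},{"fingers":1,"dx":0.002,"dy":0,"dz":0,"roll":0}]}}

```text
time: 41.22
tool_pos: [0.4821, 0.2695, 0.0706]
tcp_rot: [-2.065, -2.367, 0.0]
wrist_force: [-0.0, 0.2, -0.5]
width: 0.002
grip_force: 0.0
```

>>> {"name": "step_arm", "arguments": {"commands": [{"fingers":1,"dx":0.001,"dy":0,"dz":0,"roll":0},{"fingers":1,"dx":0.002,"dy":0,"dz":0,"roll":0}]}}

```text
time: 41.48
tool_pos: [0.4819, 0.271, 0.0706]
tcp_rot: [2.065, 2.367, -0.001]
wrist_force: [0.8, -3.3, 1.3]
width: 0.001
grip_force: 1.8
```

>>> {"name": "step_arm", "arguments": {"commands": [{"fingers":1,"dx":0.001,"dy":0,"dz":0,"roll":0},{"fingers":1,"dx":0.002,"dy":0,"dz":0,"roll":0}]}}

```text
time: 41.72
tool_pos: [0.4819, 0.2712, 0.0706]
tcp_rot: [2.062, 2.366, -0.005]
wrist_force: [1.4, -10.6, 3.0]
width: 0.004
grip_force: 5.6
```

The stop was firm at the same place, so it's home. I'll retract and make a numeric check of the pile and tub.

>>> {"name": "step_arm", "arguments": {"commands": [{"fingers":1,"dx":-0.012,"dy":0,"dz":0,"roll":0},{"fingers":1,"dx":-0.02,"dy":0,"dz":-0.05,"roll":0},{"fingers":1,"dx":-0.08,"dy":0.03,"dz":-0.1,"roll":0},{"fingers":1,"dx":-0.26,"dy":0.06,"dz":-0.1,"roll":0},{"fingers":1,"dx":-0.26,"dy":0.06,"dz":-0.1,"roll":0},{"fingers":1,"dx":-0.26,"dy":0.06,"dz":-0.1,"roll":0},{"fingers":1,"dx":-0.26,"dy":0.06,"dz":-0.1,"roll":0},{"fingers":1,"dx":-0.26,"dy":0.06,"dz":-0.1,"roll":0}]}}

```text
time: 42.72
tool_pos: [0.5762, 0.0234, 0.1705]
tcp_rot: [-2.068, -2.364, -0.001]
wrist_force: [-0.3, 0.1, -0.3]
width: 0.002
grip_force: 0.0
```

Run:
```python
from rect import *
exec(open('pile.py').read())
V=hsv[...,2].astype(np.float32)
for a in(-84,-58): print(rectify('top',V,36,np.arange(-4,6,1.),np.arange(a,a+20,1.)).mean(1).round().astype(int))
ys=np.arange(-127,-113,1.);print(rectify('top',V,36,np.arange(10,50,1.),ys).mean(0).round().astype(int))
m=((hsv[...,2]<90)&(hsv[...,1]<110)).astype(np.uint8);m[:185]=0;m[255:]=0;m[:,:365]=0;m[:,440:]=0
n,l,st,ce=cv2.connectedComponentsWithStats(m);i=1+np.argmax(st[1:,4])
print('tub blob',st[i],'ctr',pts('top',[ce[i]],[np.median(d[l==i])]).round(3),'z',np.nanpercentile(P[l==i][:,2],[5,50,95]).round(3))
```

```text
Z of top med 36.5 slope dZ/dX,dZ/dY [0.001 0.001] std 2.35 n 606
X pct [ 1.1 33.6 59.9] Y pct [-118.9  -60.8    0.9]
[115 111 105  95  86  78  73  70  69  69]
[114 109 102  93  83  76  71  68  67  67]
[120 110  97  84  74  67  63  61  62  65  68  70  70  71]
tub blob [379 211  38  26 663] ctr [[ 0.445 -0.31   0.027]] z [0.016 0.028 0.032]
```

```bash
python3 -c "
from workcell import *
print(finish_job())"
```

```text
the job is handed in; nothing more can be done
None
```

I handed the job in at about 43 s of the 72 s allowed, but it returned no verdict. By camera measurements and firm stops when pressed, the two sound slates lie flat and snug to ledge and cheek on the base slate, although the middle slate's ledge edge was hidden in the last check. Both spoiled slates are in the tub.

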